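Reverse the row onto the inspection rack

TASK

Four cleaned parts (a collet, a pin-hole nut, a setting ring and a ground set block) stand in a row on the wooden transport rack. Move them all to the empty aluminium inspection rack, one to a pocket, in the reverse order: the part at the left end of the row, as the robot sees it, goes into the pocket at the right end, the second from the left into the second from the right, and so on. Set each part the same way up as before, on the circle in the middle of its pocket, and let go.

Things in the scene. Friction and masses are not known exactly. Their poses are not given: they have to be found in the camera images.
- collet_mid (a point): Spring collet, bright steel, round, standing wide end up: 36 mm high, 28 mm across at the top, tapering towards its foot, with lengthwise slots. Grip it high, across the top 20 mm, in any direction. About 60 g. This point is its centre, half-way up; its z axis points up, and its x and y axes are level. At the start it stands on its own rubber nest on the transport rack.
- nut_mid (a point): Pin-hole nut, bright steel: hexagonal head (29 x 26 mm across, the top 11 mm) with small pin holes, on a round foot 23 mm in diameter; 23 mm high in all, head up. Grip it across the head. About 100 g. This point is its centre, half-way up; its z axis points up, and its x and y axes are level. At the start it stands on its own rubber nest on the transport rack.
- ring_mid (a point): Setting ring, plain bright steel ring lying flat: 45 mm outside diameter, 12 mm high. Grip it across the outer rim, in any direction. About 120 g. This point is its centre, half-way up; its z axis points up, and its x and y axes are level. At the start it stands on its own rubber nest on the transport rack.
- block_mid (a point): Ground set block, a plain grey steel block lying flat: 37 mm along its x, 40 mm along its y, 15 mm high. Grip it across the 37 mm. About 170 g. This point is its centre, half-way up; its z axis points up, and its x and y axes are level. At the start it stands on its own rubber nest on the transport rack.
- transport_rack: Fixed wooden start rack, 66 mm along its x, 296 mm along its y, 10 mm thick, end cheeks 18 mm high. Four rubber nests in a row along its y, centres at y = +105, +35, -35, -105 mm. Origin: centre of its underside, on the worktop; z up, +y to the robot's left (turned up to 0.18 rad).
- inspection_rack: Fixed aluminium target rack, 66 mm along x, 296 mm along y: four dark pockets, centres (marked by 20 mm circles) at x = 0, y = +105, +35, -35, -105 mm, floors 12 mm above the underside. Ribs 4 mm above the floors, 65 mm apart in the clear, bound each pocket; front and back open. Origin: centre of underside, on the worktop; z up, +y to the robot's left (turned up to 0.18 rad).
- nest_collet: The dark rubber nest on which the collet stands at the start: 60 x 60 x 4 mm, fixed to the transport rack. Origin at the centre of its underside, so its top is 4 mm above that and 14 mm above the worktop. It stays behind and shows which place of the row the collet had.
- nest_nut: The dark rubber nest on which the nut stands at the start: 60 x 60 x 4 mm, fixed to the transport rack. Origin at the centre of its underside, so its top is 4 mm above that and 14 mm above the worktop. It stays behind and shows which place of the row the nut had.
- nest_ring: The dark rubber nest on which the ring stands at the start: 60 x 60 x 4 mm, fixed to the transport rack. Origin at the centre of its underside, so its top is 4 mm above that and 14 mm above the worktop. It stays behind and shows which place of the row the ring had.
- nest_block: The dark rubber nest on which the block stands at the start: 60 x 60 x 4 mm, fixed to the transport rack. Origin at the centre of its underside, so its top is 4 mm above that and 14 mm above the worktop. It stays behind and shows which place of the row the block had.
Mind the look-alikes: they are no part of the job. Leave any green look-alike of the part that bears block_mid alone. Leave any red look-alike of the part that bears nut_mid alone.

How it is judged:
By the outcome, as a careful person would: the job done as asked, in the order asked, and still so for the second after the job is handed in, with the robot touching nothing.
It also fails if it takes over 96 s, if anything falls off the work surface, if the arm or the gripper's body presses on something with over 40 N, if the wrist force passes 120 N, or if a joint passes its speed limit or range.

ROBOT

A 6-joint arm with a two-finger parallel gripper is mounted at the origin on a cart in front of the work surface, level with it; the furniture and walls round the work are solid. World frame = base frame: x ahead of the robot, y to its left, z up, the work surface at z = 0. Lengths are in m, angles in rad, forces in N, time in s.
With the tool pointing down it reaches from about 0.35 to 0.775 m from the base axis. Payload 7.3 kg.
Tool frame: the origin (TCP) lies at the very end of the fingers, on their centre line; the grasp point (between the pads) lies 19 mm behind it; z points along the fingers, y is the direction in which the jaws open and shut (so a half turn about z gives the same grasp; the last joint's range is limited). The gripper opens to 92 mm and grips with 3 to 60 N. Pads are 19 mm wide; open, the fingers measure 130 mm over their backs; the gripper's body (75 mm by 190 mm) begins 47 mm behind the grasp point.
Start: joints at [-1.368, 0.342, 1.524, -0, 1.275, -0.146], TCP at [0.179, -0.493, 0.196] pointing down, gripper open.
Joint ranges: [-2.53, 2.53], [-0.77, 2.02], [0.04, 2.7], [-1, 4.14], [0.28, 2.66], [-3.11, 3.11]. Speed limits (rad/s): [2.57, 2.57, 3.14, 3.14, 3.14, 3.14].

INTERFACE

Orientations are given as [roll, pitch, yaw] about the fixed x, y, z axes, in that order (R = Rz(yaw) Ry(pitch) Rx(roll)).
In Python, from cell import robot gives the robot as it stands.
- The arm moves only by the shell command python3 -m pendant 'ROWS' [OPENING] [FORCE]. ROWS is JSON, a list of rows, each a list of 2 entries, a list of its own where there are three numbers: the shift along the tool's x, y, z in mm, then the turn about the tool's z in degrees. In form: [[[x, y, z], turn], ...]. A call has 1 to 10 rows; each row is the pose to reach, as a shift and turn from the pose measured when the call began, along the tool's axes at that moment; what a row does not reach only later rows make up. A row lasts 1/12 s, in which the tool goes at most 41.7 mm and 7.16 degrees, less where a joint would pass 70% of its speed; a pose out of reach is approached as far as the arm can. A call with a gripper value outside its range is refused whole. OPENING is the opening, from 0 (shut) to 1 (fully open), set as the call begins (- or left out, the last holds). The fingers move at their own pace and stop on an object; FORCE is the grip in N (left out, the last holds). Time passes only in rows, so rows that repeat a pose let the fingers close. It gives the time, the measured TCP pose, the force and the opening at its end, in the units of the state.
- robot.observe(): the state, without advancing time (a new reading comes with each control period).
- robot.read_camera(name): name is "scene" or "top"; returns the picture (400x640x3 uint8, red, green, blue); there is no depth.
- robot.calibration(name): a dict with "vfov" (degrees; the focal length in pixels is half the picture's height over the tangent of half this angle, whatever the lens; pixels are square), "cx", "cy" (the principal point, pixels), "k1" (the pictures are not rectified: a ray, as slopes to the right and down, at radius r is drawn at 1 + k1 r^2 times it, then the intrinsics apply), "rvec" (rotation vector, rad) and "tvec" (3), from world to camera coordinates, as OpenCV has them. Camera axes: x right, y down, z forward; pixel columns grow to the right and rows downward; lengths in m; the calibration is good to about 2 mm. A picture is of the moment at which its call begins. calibration takes no time and is no camera call.
- robot.hand_in(): hands the job in, once; it reports no verdict.
Trained networks look in the newest picture that a camera, given by its name, has taken for a name from the list of things; names that differ only in an ending like _2 or _b are one class to them, and where a whole thing is asked for, a point or a joint stands for the part that bears it (a point fixed in the world has none). Each returns a list of dicts, best first, with "p" (0 to 1); they miss things now and then, are a little off and sometimes report something else, mostly with a low value. They report only what shows in the picture. A call takes as long as a camera call. They do not tell look-alikes from the thing itself.
- robot.find_in(camera, query): "xy" ([column, row] as shares, 0 to 1, of the picture: columns of its width, rows of its height, amid what is visible of it).
The state is a dict: "time": time; "qpos": joint angles; "qvel": joint speeds; "joint_efforts": joint torques, N m; "tool_pos": TCP position; "tool_rot": TCP orientation; "contact_force": force on the tool from outside, world axes, zero at the start; "torque": the same for the moment, N m; "opening": finger opening in m.
Only numpy, scipy, OpenCV 4.12 (cv2) and the standard library are available. Lean on these libraries where they do the work, as an engineer would, in place of code of your own. Each camera call takes 0.05 s, during which the arm holds its last target.

## Working session

There is one attempt and no reset: what is moved stays moved. The work goes in short steps, Python scripts to look and compute and a shell command to move; the robot and the scene stay as the last step left them, time stands still between calls to the robot, and variables do not carry over. Pictures are saved under pics/ and viewed, and the job is handed in when it is done.

```bash
ls; mkdir -p pics
python3 - <<'E'
from cell import robot
import cv2
for n in ("scene","top"):
    im=robot.read_camera(n); cv2.imwrite(f"pics/{n}0.png",im[:,:,::-1]); print(n,robot.calibration(n))
    for q in ["collet_mid","nut_mid","ring_mid","block_mid","transport_rack","inspection_rack"]:
        print(q,[(round(d["p"],2),round(d["xy"][0]*640),round(d["xy"][1]*400)) for d in robot.find_in(n,q)[:4]])
print(robot.observe())
E
```

```text
pics
scene {'vfov': 43.775455855512206, 'cx': 313.7844664187085, 'cy': 196.43030793118237, 'k1': 0.028667287894905226, 'rvec': array([ 1.7863258, -1.0662167,  0.6892065]), 'tvec': array([-0.30294557,  0.21782692,  0.56643696])}
collet_mid [(0.72, 352, 189)]
nut_mid [(0.67, 231, 175), (0.52, 296, 176)]
ring_mid [(0.77, 323, 188)]
block_mid [(0.89, 380, 206), (0.67, 432, 245)]
transport_rack [(0.77, 345, 204), (0.64, 296, 175)]
inspection_rack [(0.94, 314, 237)]
top {'vfov': 55.80716613470562, 'cx': 314.6564339972577, 'cy': 203.3685648029931, 'k1': -0.034416356666260105, 'rvec': array([ 2.13230607, -2.12688003,  0.19482084]), 'tvec': array([-0.07233275,  0.53238731,  0.84709011])}
collet_mid []
nut_mid [(0.62, 216, 183), (0.47, 274, 169), (0.36, 330, 182)]
ring_mid [(0.54, 303, 170)]
block_mid [(0.8, 356, 181)]
transport_rack [(0.95, 317, 181)]
inspection_rack []
{'time': 0.7, 'qpos': array([-1.36797933e+00,  3.41957252e-01,  1.52410428e+00,  3.87186387e-07,
        1.27540597e+00, -1.45975591e-01]), 'qvel': array([-0.0003744 , -0.00136628,  0.00097294, -0.00068275, -0.00248155,
       -0.00055754]), 'joint_efforts': array([ 1.09371296e-03, -4.31023049e+01, -2.44445407e+01,  7.19662663e-02,
        4.82763292e-02, -1.04007640e-05]), 'tool_pos': array([ 0.17946265, -0.49339419,  0.19596122]), 'tool_rot': array([3.14146878e+00, 1.78372917e-05, 3.48792473e-01]), 'contact_force': array([0.32622081, 0.24271543, 0.51041456]), 'torque': array([-0.00637981, -0.01938708, -0.02857625]), 'opening': 0.09156392815261752}
```

View pics/scene0.png

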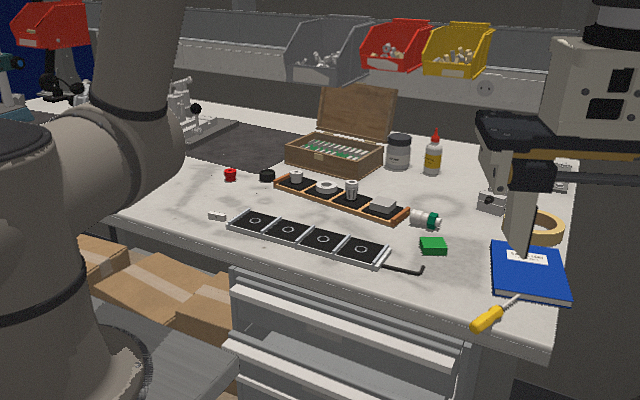

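View pics/top0.png

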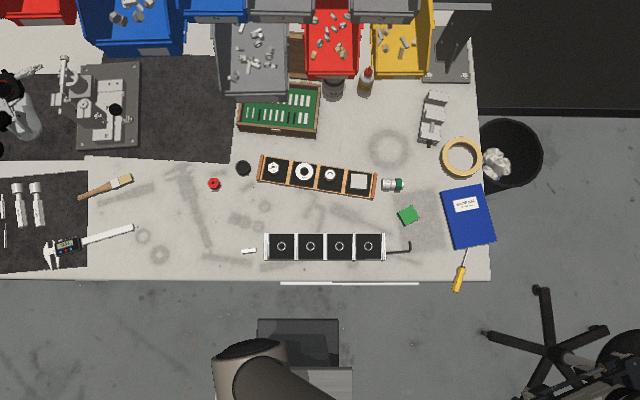

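Run:
```python
import cv2
a=cv2.imread("pics/top0.png");cv2.imwrite("pics/topc.png",cv2.resize(a[130:300,200:400],None,fx=4,fy=3.5,interpolation=2)[:600,:800])
a=cv2.imread("pics/scene0.png");cv2.imwrite("pics/scenec.png",cv2.resize(a[150:300,210:450],None,fx=3.33,fy=3.33,interpolation=2)[:600,:800])
```

```text
(no output)
```

View pics/topc.png

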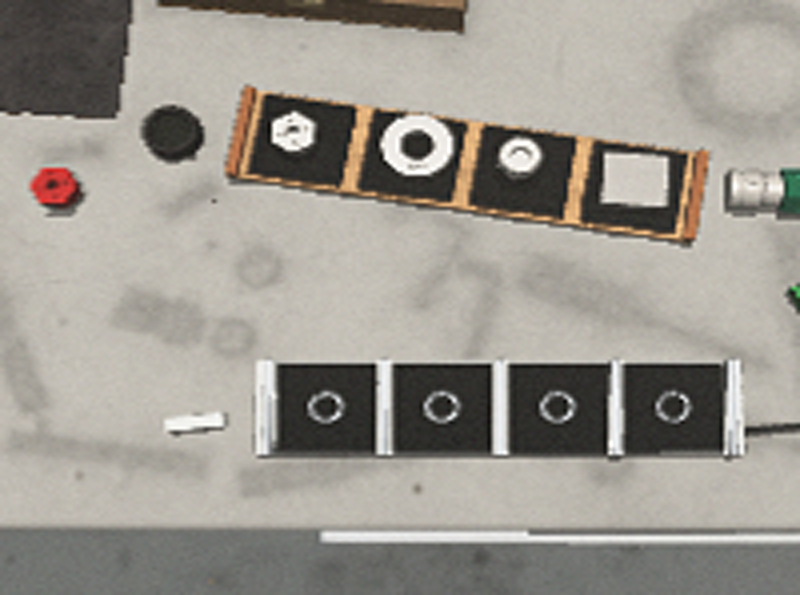

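View pics/scenec.png

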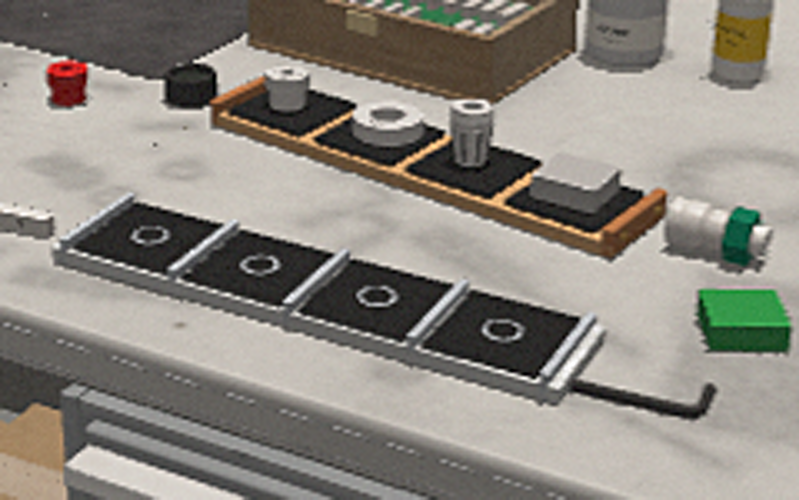

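The parts, left to right as the robot sees them, are the nut (top 274,167), ring (304,171), collet (330,174) and block (358,181). The red nut at (214,183) and the green block at (407,214) are look-alikes standing off the rack. The inspection circles are at about (281,246), (310,246), (339,246) and (368,246). Next I measure.

```bash
cat > h.py <<'E'
import numpy as np, cv2
from cell import robot
def K(c): 
    f=200/np.tan(np.radians(c["vfov"])/2); return np.array([[f,0,c["cx"]],[0,f,c["cy"]],[0,0,1.]]),np.array([c["k1"],0,0,0,0.])
def back(n,uv,z):
    c=robot.calibration(n);k,d=K(c);uv=np.array(uv,float).reshape(-1,1,2)
    s=cv2.undistortPoints(uv,k,d).reshape(-1,2);R=cv2.Rodrigues(c["rvec"])[0];t=c["tvec"]
    C=-R.T@t;r=np.c_[s,np.ones(len(s))]@R
    return C+r*((z-C[2])/r[:,2])[:,None]
def proj(n,P):
    c=robot.calibration(n);k,d=K(c);return cv2.projectPoints(np.array(P,float).reshape(-1,1,3),c["rvec"],c["tvec"],k,d)[0].reshape(-1,2)
E
python3 - <<'E'
from h import *
im=cv2.imread("pics/top0.png").astype(int)
g=im.max(2)
# dark nests/pockets
dark=((g<75)).astype(np.uint8)
n,l,st,c=cv2.connectedComponentsWithStats(dark[150:270,255:395],connectivity=4)
for i in range(1,n):
    if st[i,4]>150:
        m=(l==i).astype(np.uint8); cs=max(cv2.findContours(m,0,2)[0],key=cv2.contourArea); r=cv2.minAreaRect(cv2.convexHull(cs))
        print("dark",st[i],c[i]+[255,150],np.array(r[0])+[255,150],r[1:])
        # bright inside
        hull=np.zeros_like(m);cv2.fillConvexPoly(hull,cv2.convexHull(cs),1)
        ins=(hull>0)&(g[150:270,255:395]>110)
        ys,xs=np.nonzero(ins); print("   bright",len(xs),xs.mean()+255,ys.mean()+150,"bbox",xs.min()+255,xs.max()+255,ys.min()+150,ys.max()+150)
print(back("top",[[274,167],[304,171],[330,174],[358,181]],[0.037]))
E
```

```text
dark [  8   7  26  26 415] [276.05542169 170.15662651] [275.48648643 169.58108139] ((23.180255889892578, 22.68705940246582), 9.462322235107422)
   bright 111 273.8738738738739 166.84684684684686 bbox 265 288 157 177
dark [ 35  12  27  25 268] [301.6380597  176.95895522] [302.77200317 174.00400162] ((23.344552993774414, 22.98678207397461), 10.304847717285156)
   bright 214 304.14018691588785 170.8551401869159 bbox 295 316 162 180
dark [ 63  16  26  26 423] [330.65484634 179.43971631] [330.41891479 178.48648834] ((23.344655990600586, 22.851459503173828), 9.462322235107422)
   bright 98 330.4183673469388 173.66326530612244 bbox 319 343 166 188
dark [ 90  21  27  25 272] [357.76470588 185.16544118] [358.13999939 183.02000046] ((23.4759464263916, 23.193103790283203), 8.13010311126709)
   bright 251 358.7529880478088 180.82868525896413 bbox 350 371 171 194
dark [ 14  84  25  26 537] [281.51396648 246.13407821] [281.  246.5] ((25.0, 24.0), 90.0)
   bright 32 281.0 245.96875 bbox 277 285 242 250
dark [ 44  84  24  25 532] [310.56390977 246.02443609] [310.5 246. ] ((24.0, 23.0), 90.0)
   bright 29 309.7586206896552 245.9310344827586 bbox 306 314 242 250
dark [ 72  84  26  26 564] [339.4929078 246.4929078] [339.5 246.5] ((25.0, 25.0), 90.0)
   bright 40 342.4 244.75 bbox 335 352 237 250
dark [101  84  26  26 572] [368.04020979 246.11888112] [368.5 246.5] ((25.0, 25.0), 90.0)
   bright 38 370.92105263157896 247.68421052631578 bbox 364 381 242 259
[[ 0.62448321  0.02846141  0.037     ]
 [ 0.61460546 -0.04487117  0.037     ]
 [ 0.60727454 -0.10820155  0.037     ]
 [ 0.59000552 -0.17609857  0.037     ]]
```

Run:
```python
from h import *
for n in ("scene","top"):
    c=robot.calibration(n);R=cv2.Rodrigues(c["rvec"])[0];print(n,-R.T@c["tvec"])
a=cv2.imread("pics/top0.png")
u=cv2.resize(a[155:200,255:385],None,fx=6,fy=6,interpolation=0)
b=cv2.imread("pics/scene0.png")
v=cv2.resize(b[165:225,270:412],None,fx=5.5,fy=5.5,interpolation=0)[:, :780]
w=np.vstack([u,v[:320]]);print(w.shape);cv2.imwrite("pics/big.png",w)
```

```text
scene [-0.23078404 -0.46086835  0.44092459]
top [ 0.37349624 -0.06781161  0.92851068]
(590, 780, 3)
```

View pics/big.png

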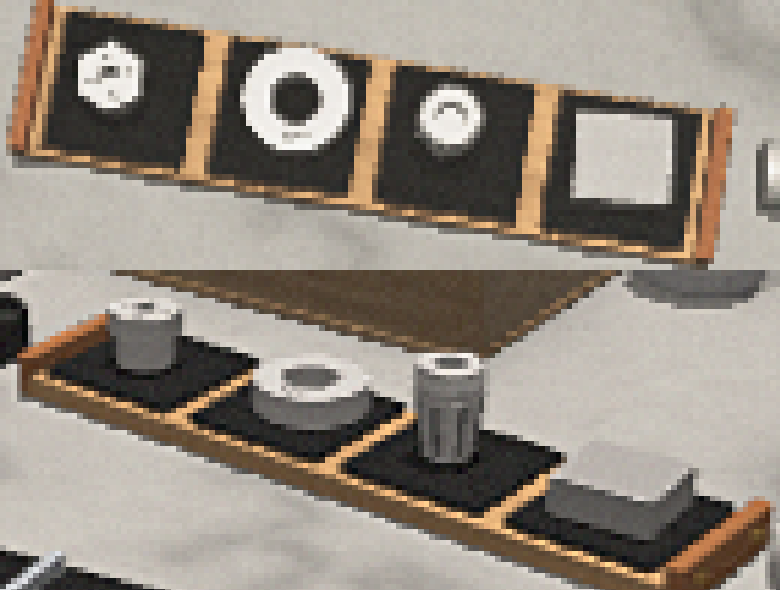

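```bash
cat > fit.py <<'E'
from h import *
from scipy.optimize import minimize
def shape(k,yaw=0):
    if k=="block": p=np.array([[18.5,20],[-18.5,20],[-18.5,-20],[18.5,-20]])
    elif k=="nut":
        t=np.radians(np.arange(6)*60); p=14.75*np.c_[np.cos(t),np.sin(t)]
    else:
        t=np.linspace(0,2*np.pi,48,endpoint=False); p={"ring":22.5,"collet":14}[k]*np.c_[np.cos(t),np.sin(t)]
    c,s=np.cos(yaw),np.sin(yaw); return p@np.array([[c,s],[-s,c]])/1000
Z=dict(nut=.037,ring=.026,collet=.050,block=.029)
def cover(n,poly,x0,y0,w,h,S=8):
    m=np.zeros((h*S,w*S),np.uint8)
    q=((poly-[x0,y0]+.5)*S-.5)
    cv2.fillPoly(m,[np.round(q*16).astype(np.int32)],255,shift=4)
    return cv2.resize(m,(w,h),interpolation=cv2.INTER_AREA)/255.
E
cat > f1.py <<'E'
from fit import *
im=cv2.imread("pics/top0.png").max(2).astype(float)
guess=dict(nut=(.624,.028),ring=(.6146,-.045),collet=(.607,-.108),block=(.59,-.176))
out=im.copy()
for k,(gx,gy) in guess.items():
    u,v=proj("top",[[gx,gy,Z[k]]])[0]
    r={"ring":11,"block":11}.get(k,8); x0,y0=int(u)-r,int(v)-r; w=2*r+1
    I=np.clip(im[y0:y0+w,x0:x0+w],40,200)
    T=np.clip((I-60)/110,0,1)
    # fill holes: largest comp filled
    b=(T>.4).astype(np.uint8); n,l,st,_=cv2.connectedComponentsWithStats(b,connectivity=4)
    lab=l[r,r] if l[r,r] else 1+np.argmax(st[1:,4])
    if k in("ring",): lab=1+np.argmax(st[1:,4])
    cs=max(cv2.findContours((l==lab).astype(np.uint8),0,2)[0],key=cv2.contourArea); f=np.zeros_like(b); cv2.drawContours(f,[cs],-1,1,-1)
    inner=cv2.erode(f,np.ones((3,3)))
    T=np.where(inner>0,1,np.where(cv2.dilate(f,np.ones((3,3)))>0,T,0))
    best=[]
    yaws=np.radians(np.arange(-12,13,1)) if k=="block" else np.radians(np.arange(0,60,3)) if k=="nut" else [0]
    for yaw in yaws:
        def cost(p):
            P=np.c_[shape(k,yaw)+[p[0]*.01+gx,p[1]*.01+gy],np.full(len(shape(k)),Z[k])]
            return ((cover("top",proj("top",P),x0,y0,w,w)-T)**2).sum()
        s=minimize(cost,[0,0],method="Nelder-Mead",options=dict(initial_simplex=[[0,0],[.3,0],[0,.3]],xatol=.005))
        best.append((s.fun,np.degrees(yaw),gx+s.x[0]*.01,gy+s.x[1]*.01))
    best.sort(); print(k,np.round(best[:3],4).tolist())
circ=[[281,246],[309.9,246],[338.9,246],[368,246.2]]
P=back("top",circ,.012);print(np.round(P,4))
N=back("top",[[275.5,169.6],[302.8,174.0],[330.4,178.5],[358.1,183.0]],.014);print(np.round(N,4))
E
python3 f1.py
```

```text
nut [[0.766, 57.0, 0.624, 0.0314], [0.8479, 0.0, 0.624, 0.0312], [0.9165, 54.0, 0.624, 0.0312]]
ring [[40.9301, 0.0, 0.6183, -0.0444]]
collet [[9.1056, 0.0, 0.6034, -0.1065]]
block [[1.7687, -4.0, 0.5925, -0.178], [1.915, -5.0, 0.5925, -0.1783], [2.0918, -3.0, 0.5925, -0.178]]
[[ 0.4341  0.01    0.012 ]
 [ 0.4343 -0.0598  0.012 ]
 [ 0.4344 -0.13    0.012 ]
 [ 0.4341 -0.2005  0.012 ]]
[[ 0.6242  0.027   0.014 ]
 [ 0.6131 -0.0413  0.014 ]
 [ 0.6018 -0.1102  0.014 ]
 [ 0.5905 -0.179   0.014 ]]
```

```bash
sed -i 's/T=np.clip((I-60)\/110,0,1)/T=np.clip((I-60)\/110,0,1) if k in("nut","block") else np.clip((I-130)\/70,0,1)/' f1.py; sed -i 's/^circ/import sys\ncirc/; s/b=(T>.4)/b=(T>.6)/' f1.py; sed -i 's/    inner=/    print(f.sum(),f.any(0).nonzero()[0][[0,-1]],f.any(1).nonzero()[0][[0,-1]],w)\n    inner=/' f1.py; python3 f1.py
python3 - <<'E'
from fit import *
for n in("top","scene"):
    a=cv2.imread(f"pics/{n}0.png"); 
    x,y,w,h=(255,155,130,45) if n=="top" else (270,165,130,60)
    s=6; u=cv2.resize(a[y:y+h,x:x+w],None,fx=s,fy=s,interpolation=0)
    for k,p,yaw in [("nut",(.624,.0314),np.radians(57)),("ring",(.615,-.0445),0),("collet",(.6055,-.1075),0),("block",(.5925,-.178),np.radians(-4))]:
        P=np.c_[shape(k,yaw)+p,np.full(len(shape(k)),Z[k])]
        q=(proj(n,P)-[x,y]+.5)*s
        cv2.polylines(u,[q.astype(int)],True,(0,0,255),1)
    cv2.imwrite(f"pics/ov_{n}.png",u)
E
```

```text
92 [ 2 12] [ 3 13] 17
nut [[0.7656, 57.0, 0.624, 0.0314], [0.8475, 0.0, 0.624, 0.0312], [0.9162, 54.0, 0.624, 0.0312]]
277 [ 2 22] [ 0 18] 23
ring [[32.2464, 0.0, 0.6181, -0.0441]]
74 [ 3 12] [ 6 14] 17
collet [[21.3998, 0.0, 0.6048, -0.1069]]
234 [ 4 20] [ 4 18] 23Traceback (most recent call last):
  File "f1.py", line 24, in <module>
    s=minimize(cost,[0,0],method="Nelder-Mead",options=dict(initial_simplex=[[0,0],[.3,0],[0,.3]],xatol=.005))
    res = _minimize_neldermead(fun, x0, args, callback, bounds=bounds,
                               **options)
    fxr = func(xr)
    fx = function(np.copy(x), *(wrapper_args + args))
  File "f1.py", line 23, in cost
    return ((cover("top",proj("top",P),x0,y0,w,w)-T)**2).sum()
                         ~~~~^^^^^^^^^
  File "h.py", line 11, in proj
    c=robot.calibration(n);k,d=K(c);return cv2.projectPoints(np.array(P,float).reshape(-1,1,3),c["rvec"],c["tvec"],k,d)[0].reshape(-1,2)
ValueError: time passes only in moves, steps and waits
```

View pics/ov_top.png

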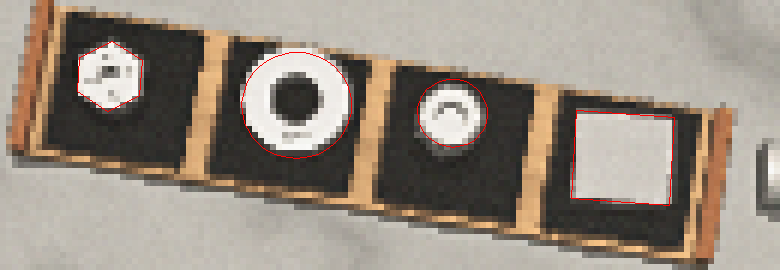

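View pics/ov_scene.png

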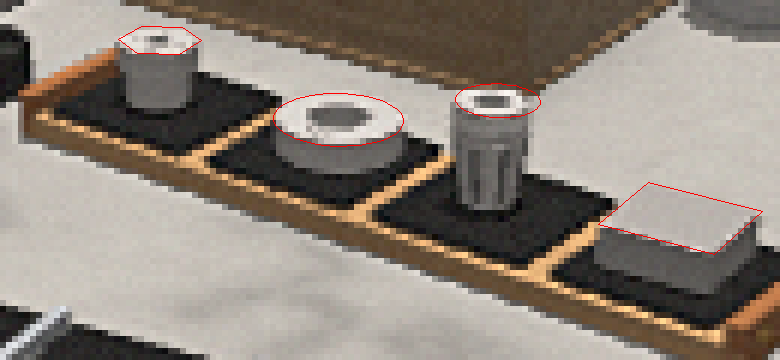

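Run:
```python
from h import *
print(robot.observe()["time"])
a=cv2.imread("pics/top0.png");b=cv2.imread("pics/scene0.png")
w=np.vstack([cv2.resize(a[80:150,225:335],None,fx=4,fy=4,interpolation=0),cv2.resize(b[80:185,280:390],None,fx=3,fy=3,interpolation=0)[:, :].copy().__class__((0,)) if 0 else np.pad(cv2.resize(b[80:185,280:390],None,fx=3,fy=3,interpolation=0),((0,0),(0,110),(0,0)))])
print(w.shape);cv2.imwrite("pics/box.png",w)
```

```text
0.7
(595, 440, 3)
```

View pics/box.png

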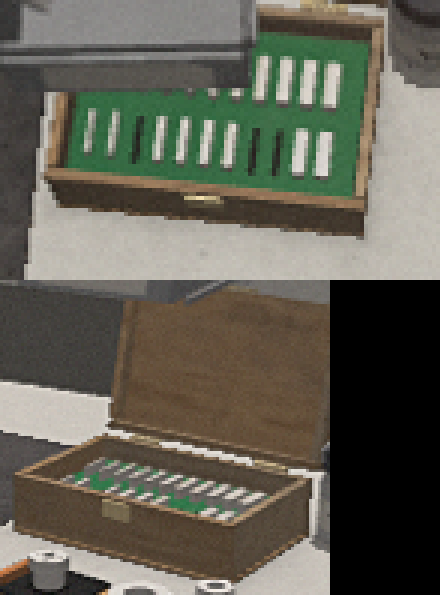

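Run:
```python
from h import *
print(back("top",[[316,139],[236,131]],0), back("scene",[[358,180]],0))
for z in(.04,.05,.06): print(z,back("top",[[316,132]],z),back("scene",[[358,161.7]],z))
```

```text
[[ 0.71000017 -0.07424506  0.        ]
 [ 0.73130589  0.13322804  0.        ]] [[ 7.25006248e-01 -7.02348840e-02 -5.55111512e-17]]
0.04 [[ 0.71373173 -0.07394029  0.04      ]] [[ 0.73344603 -0.06451207  0.04      ]]
0.05 [[ 0.70990245 -0.07387131  0.05      ]] [[ 0.70939587 -0.07439813  0.05      ]]
0.06 [[ 0.70607317 -0.07380233  0.06      ]] [[ 0.68534571 -0.08428418  0.06      ]]
```

```bash
cat > go.py <<'E'
import sys,numpy as np
from cell import robot
x,y,z,yaw=map(float,sys.argv[1:5])
o=robot.observe();p=np.array(o["tool_pos"]);w=o["tool_rot"][2]
d=np.array([x,y,z])-p*1000
R=lambda a:np.array([[np.cos(a),np.sin(a),0],[np.sin(a),-np.cos(a),0],[0,0,-1]])
t=(np.degrees(w)-yaw+180)%360-180
print("rows:",np.round(R(w).T@d,1),"turn",round(t,1),"t",round(o["time"],2),"tcp",np.round(p*1000,1),"yaw",round(np.degrees(w),1),"rp",np.round(o["tool_rot"][:2],3),"open",round(o["opening"]*1000,1),"F",np.round(o["contact_force"],1))
E
python3 -m pendant '[[[597,-342,0],23],[[597,-342,0],23],[[597,-342,0],23],[[597,-342,0],23],[[597,-342,0],23],[[597,-342,0],23],[[597,-342,0],23],[[597,-342,0],23],[[597,-342,0],23],[[597,-342,0],23]]' 0.5 20
python3 go.py 623.5 32 90 -3
```

```text
time: 1.53
tool_pos: [0.4443, -0.1797, 0.1962]
tool_rot: [3.141, -0.001, -0.053]
contact_force: [0.3, -0.0, -0.9]
opening: 0.0456
rows: [ 167.8 -220.9  106.2] turn -0.0 t 1.53 tcp [ 444.3 -179.7  196.2] yaw -3.0 rp [ 3.141e+00 -1.000e-03] open 45.6 F [ 0.3 -0.  -0.9]
```

```bash
python3 -m pendant '[[[168,-221,60],0],[[168,-221,80],0],[[168,-221,106],0],[[168,-221,106],0],[[168,-221,106],0],[[168,-221,106],0],[[168,-221,106],0],[[168,-221,106],0],[[168,-221,106],0],[[168,-221,106],0]]'
python3 go.py 623.5 32 22 -3
python3 - <<'E'
from h import *
for n in("top","scene"):
    a=robot.read_camera(n)[:,:,::-1].copy()
    print(n,proj(n,[robot.observe()["tool_pos"]]))
    x,y,w,h=(230,120,130,90) if n=="top" else (240,130,130,80)
    cv2.imwrite(f"pics/n1{n}.png",cv2.resize(a[y:y+h,x:x+w],None,fx=6,fy=6,interpolation=0))
E
```

```text
time: 2.37
tool_pos: [0.6234, 0.032, 0.0899]
tool_rot: [3.141, 0.0, -0.052]
contact_force: [0.3, 0.6, 0.1]
opening: 0.0457
rows: [ 0.1 -0.  67.9] turn 0.0 t 2.37 tcp [623.4  32.   89.9] yaw -3.0 rp [3.141 0.   ] open 45.7 F [0.3 0.6 0.1]
top [[270.41782063 161.08462845]]
scene [[296.23167663 147.29407211]]
```

View pics/n1scene.png

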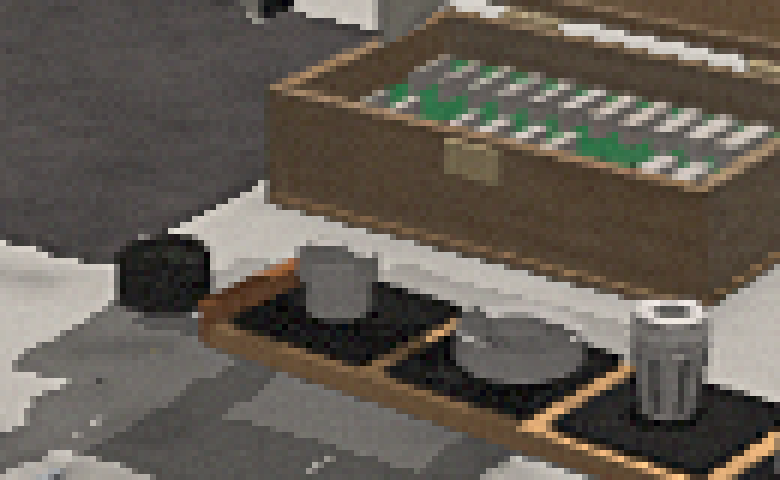

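View pics/n1top.png

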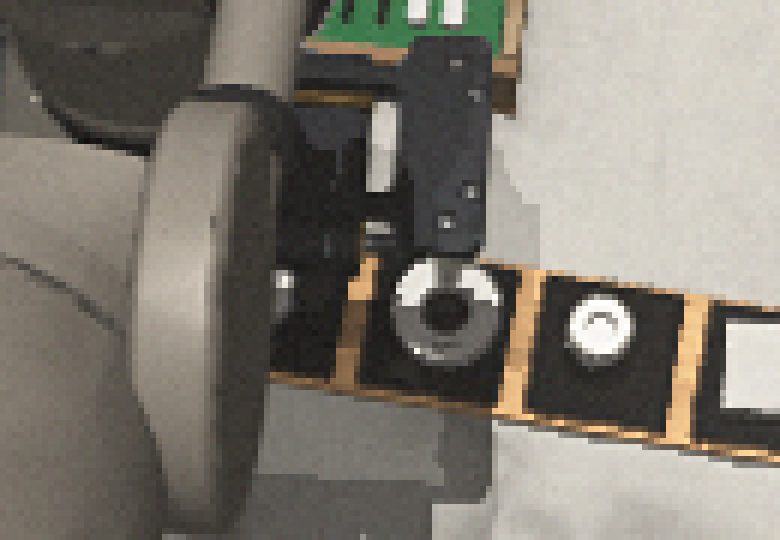

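Run:
```python
from h import *
a=robot.read_camera("scene")[:,:,::-1].copy()
cv2.imwrite("pics/s2.png",a);print(proj("scene",[[.1795,-.4934,.196]]),robot.calibration("scene"))
```

```text
[[575.99704937 287.5227324 ]] {'vfov': 43.775455855512206, 'cx': 313.7844664187085, 'cy': 196.43030793118237, 'k1': 0.028667287894905226, 'rvec': array([ 1.7863258, -1.0662167,  0.6892065]), 'tvec': array([-0.30294557,  0.21782692,  0.56643696])}
```

View pics/s2.png

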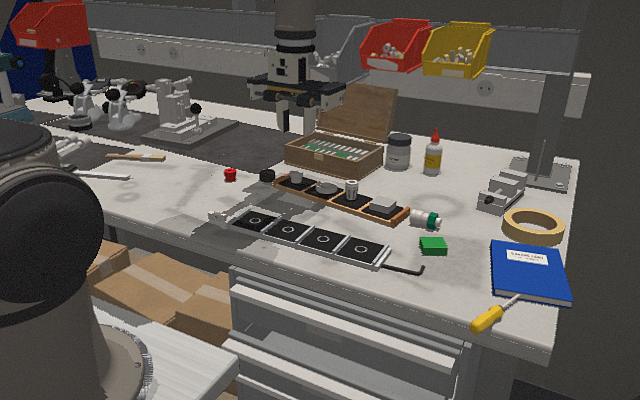

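Run:
```python
from h import *
a=cv2.imread("pics/s2.png")
cv2.imwrite("pics/s2c.png",cv2.resize(a[60:160,230:360],None,fx=6,fy=6,interpolation=0))
t=robot.observe()["tool_pos"]
for dz in(0,.02,.038,.066): 
    for dy in(-.042,-.023,0,.023,.042): print(dz,dy,np.round((proj("scene",[t+[0,dy,dz]])-[230,60])*6),np.round((proj("top",[t+[0,dy,dz]])-[230,120])*6))
```

```text
0 -0.042 [[504. 543.]] [[353. 246.]]
0 -0.023 [[456. 534.]] [[304. 246.]]
0 0 [[398. 523.]] [[244. 245.]]
0 0.023 [[341. 512.]] [[184. 245.]]
0 0.042 [[295. 503.]] [[134. 245.]]
0.02 -0.042 [[505. 488.]] [[350. 230.]]
0.02 -0.023 [[456. 479.]] [[299. 230.]]
0.02 0 [[398. 468.]] [[238. 230.]]
0.02 0.023 [[340. 458.]] [[177. 230.]]
0.02 0.042 [[294. 449.]] [[126. 230.]]
0.038 -0.042 [[506. 437.]] [[347. 216.]]
0.038 -0.023 [[456. 428.]] [[295. 216.]]
0.038 0 [[397. 418.]] [[232. 216.]]
0.038 0.023 [[340. 408.]] [[170. 215.]]
0.038 0.042 [[293. 400.]] [[118. 215.]]
0.066 -0.042 [[506. 356.]] [[342. 192.]]
0.066 -0.023 [[456. 348.]] [[288. 192.]]
0.066 0 [[397. 338.]] [[223. 192.]]
0.066 0.023 [[338. 329.]] [[159. 192.]]
0.066 0.042 [[291. 321.]] [[105. 192.]]
```

View pics/s2c.png

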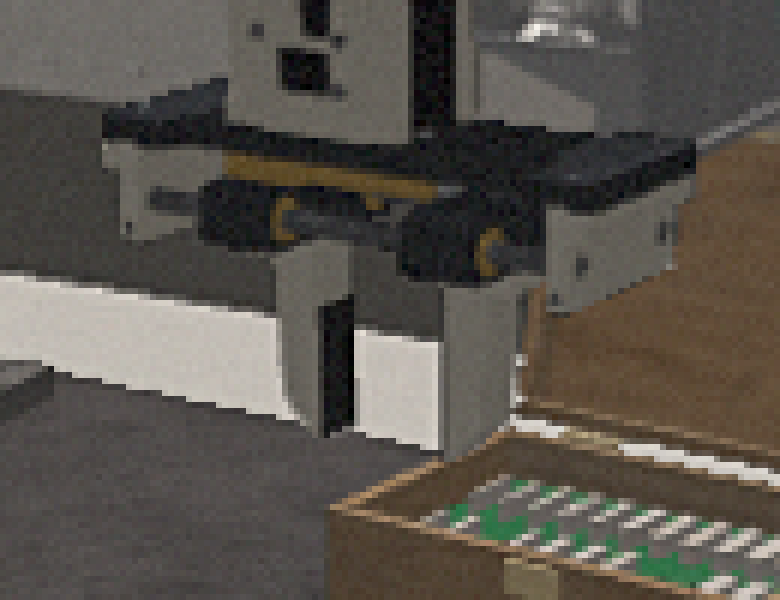

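Run:
```python
from h import *
t=np.array([.17946,-.49339,.19596]);w=.3488
j=np.array([np.sin(w),-np.cos(w),0]);xx=np.array([np.cos(w),np.sin(w),0])
for dz in(0,.025,.038,.066):
    for d in (-.065,-.046,.046,.065):
        for e in(-.0095,.0095): print(dz,d,e,np.round(proj("scene",[t+d*j+e*xx+[0,0,dz]])[0]))
a=cv2.imread("pics/scene0.png")
cv2.imwrite("pics/s0c.png",cv2.resize(a[90:290,460:640],None,fx=3,fy=3,interpolation=0))
```

```text
0 -0.065 -0.0095 [497. 287.]
0 -0.065 0.0095 [493. 274.]
0 -0.046 -0.0095 [521. 289.]
0 -0.046 0.0095 [515. 276.]
0 0.046 -0.0095 [641. 300.]
0 0.046 0.0095 [631. 286.]
0 0.065 -0.0095 [668. 302.]
0 0.065 0.0095 [656. 288.]
0.025 -0.065 -0.0095 [502. 261.]
0.025 -0.065 0.0095 [497. 249.]
0.025 -0.046 -0.0095 [526. 263.]
0.025 -0.046 0.0095 [521. 251.]
0.025 0.046 -0.0095 [651. 274.]
0.025 0.046 0.0095 [640. 261.]
0.025 0.065 -0.0095 [678. 276.]
0.025 0.065 0.0095 [665. 263.]
0.038 -0.065 -0.0095 [505. 248.]
0.038 -0.065 0.0095 [500. 236.]
0.038 -0.046 -0.0095 [529. 250.]
0.038 -0.046 0.0095 [524. 238.]
0.038 0.046 -0.0095 [656. 260.]
0.038 0.046 0.0095 [644. 247.]
0.038 0.065 -0.0095 [683. 262.]
0.038 0.065 0.0095 [670. 249.]
0.066 -0.065 -0.0095 [511. 217.]
0.066 -0.065 0.0095 [506. 206.]
0.066 -0.046 -0.0095 [536. 219.]
0.066 -0.046 0.0095 [530. 208.]
0.066 0.046 -0.0095 [667. 228.]
0.066 0.046 0.0095 [655. 216.]
0.066 0.065 -0.0095 [695. 230.]
0.066 0.065 0.0095 [682. 218.]
```

View pics/s0c.png

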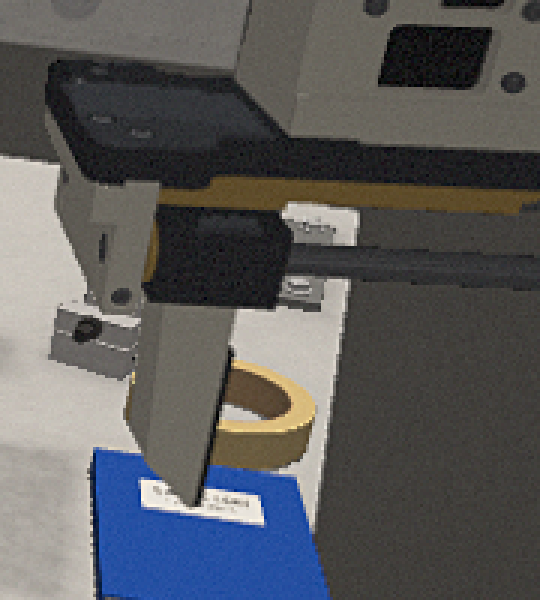

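The finger tips show about 27 mm higher than the reported TCP projects, and this holds in both the start picture and this one. I'll lower to a safe height and look again before trusting either value.

```bash
python3 -m pendant '[[[0,0,25],0],[[0,0,50],0],[[0,0,60],0],[[0,0,60],0]]'
cat > look.py <<'E'
import sys
from h import *
# look.py tag cam x y w h
tag,n=sys.argv[1:3];x,y,w,h=map(int,sys.argv[3:7])
a=robot.read_camera(n)[:,:,::-1];s=min(780//w,580//h)
cv2.imwrite(f"pics/{tag}.png",cv2.resize(a[y:y+h,x:x+w],None,fx=s,fy=s,interpolation=0))
t=np.array(robot.observe()["tool_pos"])
print("scale",s,"tcp crop",np.round((proj(n,[t])-[x,y]+.5)*s),"tcp+27",np.round((proj(n,[t+[0,0,.027]])-[x,y]+.5)*s))
E
python3 look.py n2s scene 250 90 110 80; python3 go.py 623.5 32 -5 -3
```

```text
time: 2.85
tool_pos: [0.6218, 0.0295, 0.0296]
tool_rot: [3.141, 0.002, -0.056]
contact_force: [-0.5, -1.0, 0.2]
opening: 0.0462
scale 7 tcp crop [[330. 591.]] tcp+27 [[330. 509.]]
rows: [ 0.3 -2.3 36.3] turn -0.2 t 2.9 tcp [623.1  29.7  31.3] yaw -3.2 rp [ 3.141 -0.   ] open 45.8 F [ 0.3 -0.2  0. ]
```

View pics/n2s.png

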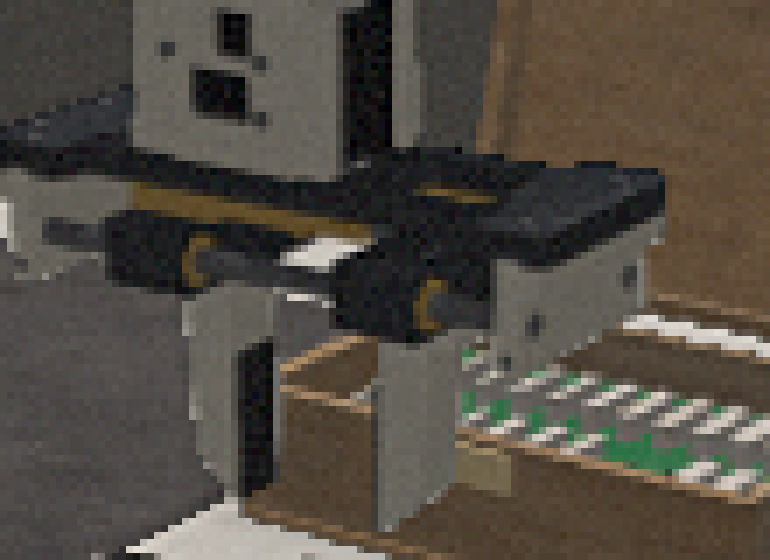

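```bash
python3 -m pendant '[[[0.3,-2.3,10],0],[[0.3,-2.3,18],0],[[0.3,-2.3,24],0],[[0.3,-2.3,26],0],[[0.3,-2.3,26],0]]'
python3 look.py n3s scene 255 110 90 90; python3 go.py 623.5 32 -5 -3
```

```text
time: 3.32
tool_pos: [0.6231, 0.0321, 0.0047]
tool_rot: [3.141, 0.001, -0.055]
contact_force: [0.3, 0.9, 0.6]
opening: 0.0458
scale 6 tcp crop [[248. 452.]] tcp+27 [[248. 383.]]
rows: [ 0.1  0.  10.1] turn -0.2 t 3.37 tcp [623.4  32.    5.1] yaw -3.2 rp [ 3.141 -0.   ] open 45.9 F [1.1 0.4 0.3]
```

View pics/n3s.png

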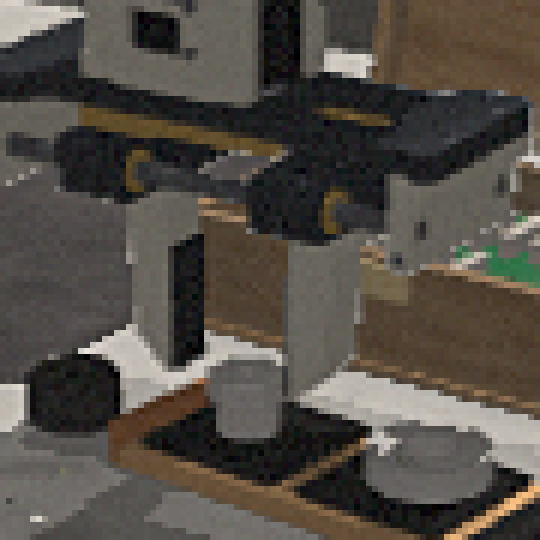

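```bash
python3 -m pendant '[[[0,0,5],0],[[0,0,10],0],[[0,0,11],0],[[0,0,11],0],[[0,0,11],0]]'
python3 look.py n4s scene 255 110 90 90; python3 go.py 623.5 32 -6 -3
```

```text
time: 3.78
tool_pos: [0.6234, 0.032, -0.006]
tool_rot: [3.141, 0.0, -0.055]
contact_force: [-0.7, 0.6, -0.3]
opening: 0.0461
scale 6 tcp crop [[249. 480.]] tcp+27 [[248. 411.]]
rows: [-0.   0.   0.2] turn -0.2 t 3.83 tcp [623.5  32.   -5.8] yaw -3.2 rp [ 3.141 -0.   ] open 46.0 F [-0.1 -0.5  0.5]
```

View pics/n4s.png

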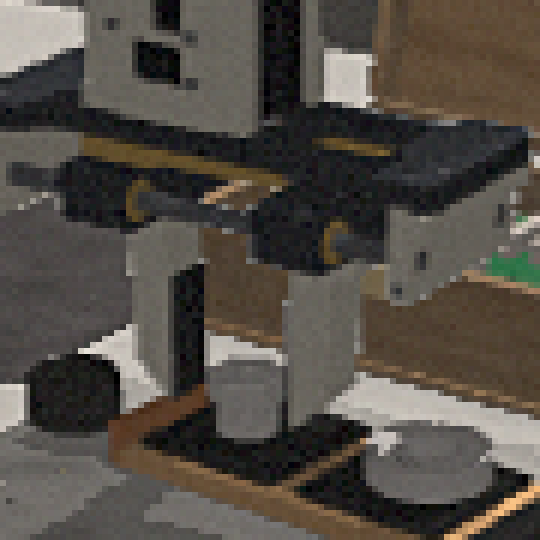

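```bash
python3 -m pendant '[[[0,0,0],0],[[0,0,0],0],[[0,0,0],0],[[0,0,0],0],[[0,0,0],0],[[0,0,0],0]]' 0.05 25
python3 look.py n5s scene 255 110 90 90
```

```text
time: 4.33
tool_pos: [0.6237, 0.032, -0.0056]
tool_rot: [3.141, -0.001, -0.055]
contact_force: [-0.1, 0.3, 0.9]
opening: 0.0283
scale 6 tcp crop [[249. 479.]] tcp+27 [[249. 411.]]
```

View pics/n5s.png

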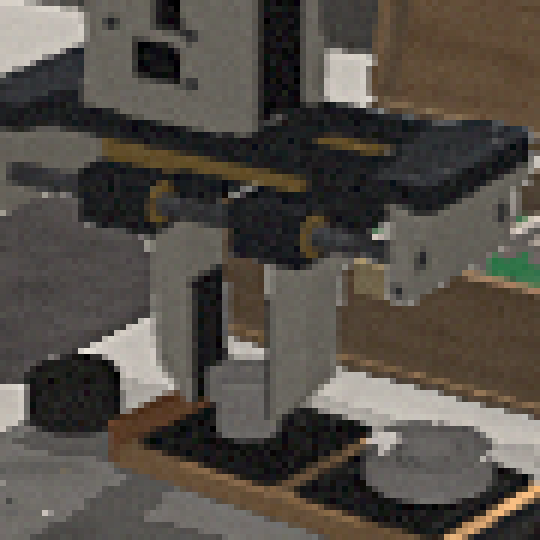

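```bash
python3 -m pendant '[[[0,0,0],0],[[0,0,0],0],[[0,0,0],0],[[0,0,0],0],[[0,0,0],0]]'
```

```text
time: 4.8
tool_pos: [0.6236, 0.032, -0.0056]
tool_rot: [3.141, -0.0, -0.055]
contact_force: [0.0, -0.1, 0.5]
opening: 0.0287
```

```bash
python3 -m pendant '[[[0,0,0],0],[[0,0,0],0],[[0,0,0],7],[[0,0,0],14],[[0,0,0],21],[[0,0,0],28],[[0,0,0],30],[[0,0,0],30]]' 0.45
python3 -m pendant '[[[0,0,0],0],[[0,0,0],0],[[0,0,0],0],[[0,0,0],0],[[0,0,0],0],[[0,0,0],0],[[0,0,0],0],[[0,0,0],0]]' 0.05 25
python3 look.py n6s scene 255 110 90 90
```

```text
time: 5.47
tool_pos: [0.6235, 0.032, -0.0058]
tool_rot: [3.141, -0.001, -0.58]
contact_force: [0.4, 0.4, -0.1]
opening: 0.0411
time: 6.13
tool_pos: [0.6235, 0.032, -0.0058]
tool_rot: [3.141, -0.001, -0.58]
contact_force: [0.0, 0.3, -0.4]
opening: 0.0287
scale 6 tcp crop [[249. 480.]] tcp+27 [[248. 411.]]
```

View pics/n6s.png

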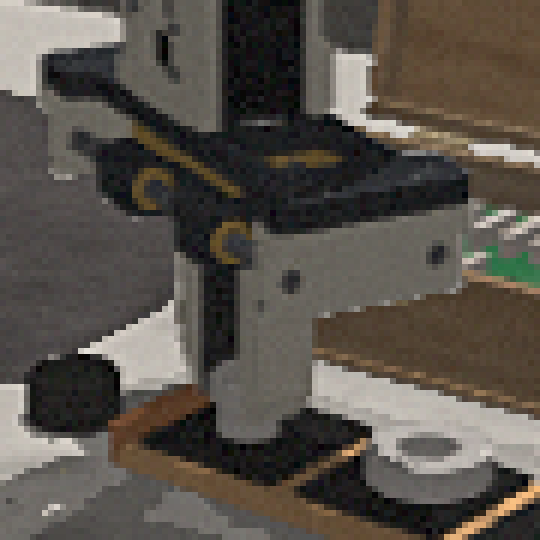

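```bash
python3 -m pendant '[[[0,0,-10],0],[[0,0,-25],0],[[0,0,-50],0],[[0,0,-80],0],[[0,0,-80],0],[[0,0,-80],0]]'
python3 look.py n7s scene 250 90 110 110;python3 go.py 434.2 -200.3 74 0
```

```text
time: 6.68
tool_pos: [0.625, 0.032, 0.077]
tool_rot: [-3.14, -0.005, -0.58]
contact_force: [0.4, 1.2, -0.7]
opening: 0.0282
scale 5 tcp crop [[231. 324.]] tcp+27 [[231. 263.]]
rows: [-31.2 298.2   1.2] turn -33.2 t 6.73 tcp [623.7  32.1  75.2] yaw -33.2 rp [-3.142e+00 -2.000e-03] open 28.6 F [-0.2 -0.4 -1.4]
```

View pics/n7s.png

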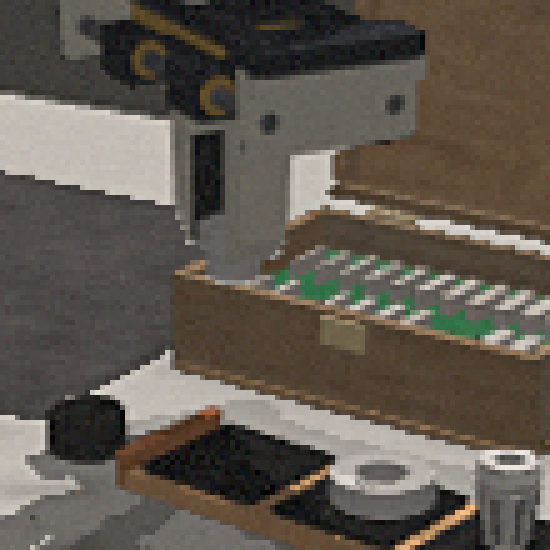

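Nut is held and lifted. It goes to the right-end pocket.

```bash
python3 -m pendant '[[[-31,298,1],-33],[[-31,298,1],-33],[[-31,298,1],-33],[[-31,298,1],-33],[[-31,298,1],-33],[[-31,298,1],-33],[[-31,298,1],-33],[[-31,298,1],-33],[[-31,298,1],-33],[[-31,298,1],-33]]'
python3 go.py 434.2 -200.3 10 0
```

```text
time: 7.57
tool_pos: [0.4337, -0.2003, 0.0734]
tool_rot: [-3.141, -0.0, -0.007]
contact_force: [0.5, 0.4, -0.2]
opening: 0.0285
rows: [ 0.5  0.  63.4] turn -0.4 t 7.57 tcp [ 433.7 -200.3   73.4] yaw -0.4 rp [-3.141 -0.   ] open 28.5 F [ 0.5  0.4 -0.2]
```

```bash
python3 -m pendant '[[[0.5,0,30],0],[[0.5,0,55],0],[[0.5,0,63],0],[[0.5,0,63],0],[[0.5,0,63],0]]'
python3 look.py n8s scene 310 150 110 110;python3 look.py n8t top 330 200 110 80;python3 go.py 434.2 -200.3 -7.3 0
```

```text
time: 7.98
tool_pos: [0.4347, -0.1995, 0.0105]
tool_rot: [-3.141, 0.0, -0.005]
contact_force: [0.5, -0.5, -1.3]
opening: 0.0285
scale 5 tcp crop [[257. 499.]] tcp+27 [[261. 428.]]
scale 7 tcp crop [[269. 323.]] tcp+27 [[280. 318.]]
rows: [-1.1 -0.  18.8] turn -0.3 t 8.08 tcp [ 435.3 -200.3   11.5] yaw -0.3 rp [ 3.141e+00 -2.000e-03] open 28.5 F [-0.7  0.3 -0.6]
```

View pics/n8s.png

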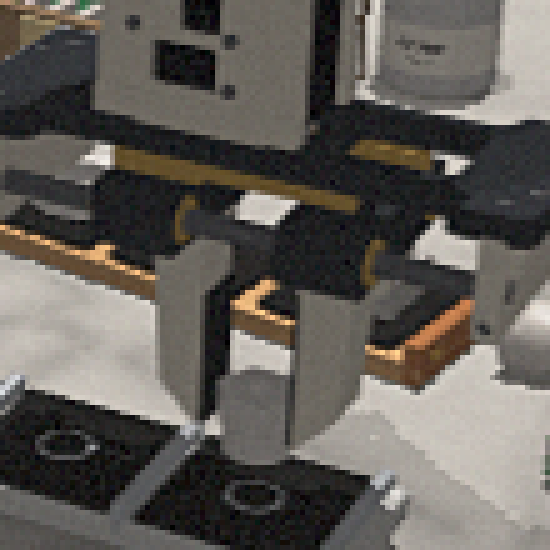

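View pics/n8t.png

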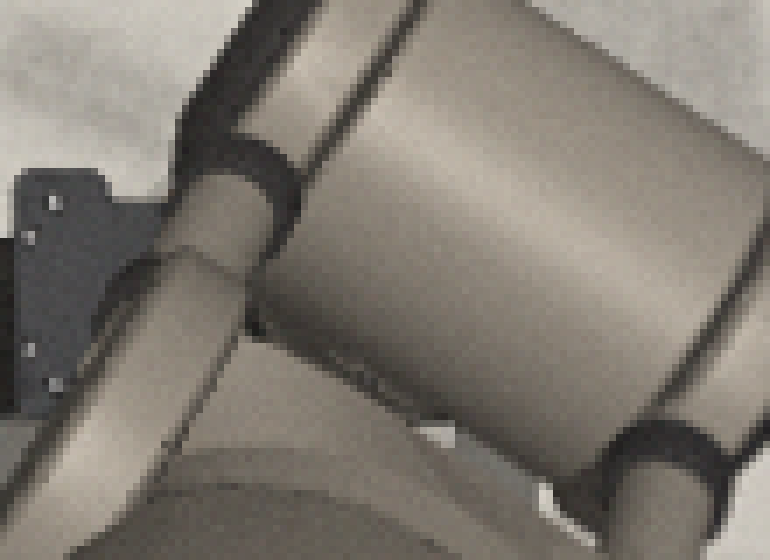

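```bash
python3 -m pendant '[[[-1,0,8],0],[[-1,0,15],0],[[-1,0,18.3],0],[[-1,0,18.3],0],[[-1,0,18.3],0],[[-1,0,18.3],0]]'
python3 go.py 434.2 -200.3 -7.8 0;python3 look.py n9s scene 310 150 110 110
```

```text
time: 8.58
tool_pos: [0.4344, -0.2004, -0.0068]
tool_rot: [3.141, -0.002, -0.006]
contact_force: [0.2, 0.5, -2.0]
opening: 0.0282
rows: [-0.2 -0.1  1. ] turn -0.3 t 8.58 tcp [ 434.4 -200.4   -6.8] yaw -0.3 rp [ 3.141e+00 -2.000e-03] open 28.2 F [ 0.2  0.5 -2. ]
scale 5 tcp crop [[254. 546.]] tcp+27 [[258. 476.]]
```

View pics/n9s.png

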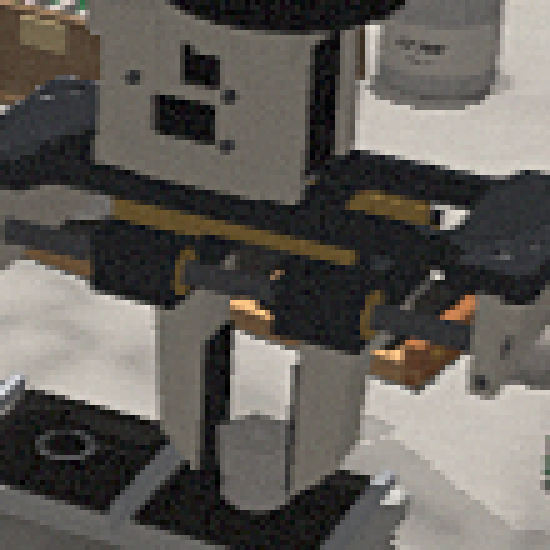

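```bash
python3 -m pendant '[[[0,0,0.7],0],[[0,0,0.7],0],[[0,0,0.7],0]]'
python3 -m pendant '[[[0,0,0],0],[[0,0,0],0],[[0,0,0],0],[[0,0,-15],0],[[0,0,-40],0],[[0,0,-75],0],[[0,0,-100],0],[[0,0,-100],0],[[0,0,-100],0]]' 0.5
python3 go.py 605 -106 60 90;python3 look.py n10s scene 310 150 110 110
```

```text
time: 8.88
tool_pos: [0.4345, -0.2005, -0.0073]
tool_rot: [3.141, -0.002, -0.006]
contact_force: [-0.4, 0.9, -0.9]
opening: 0.0287
time: 9.63
tool_pos: [0.4351, -0.2009, 0.094]
tool_rot: [3.139, -0.005, -0.006]
contact_force: [0.7, 0.6, -0.6]
opening: 0.0458
rows: [169.4 -95.9  34. ] turn -90.3 t 9.63 tcp [ 435.1 -200.9   94. ] yaw -0.3 rp [ 3.139 -0.005] open 45.8 F [ 0.7  0.6 -0.6]
scale 5 tcp crop [[269. 279.]] tcp+27 [[273. 202.]]
```

View pics/n10s.png

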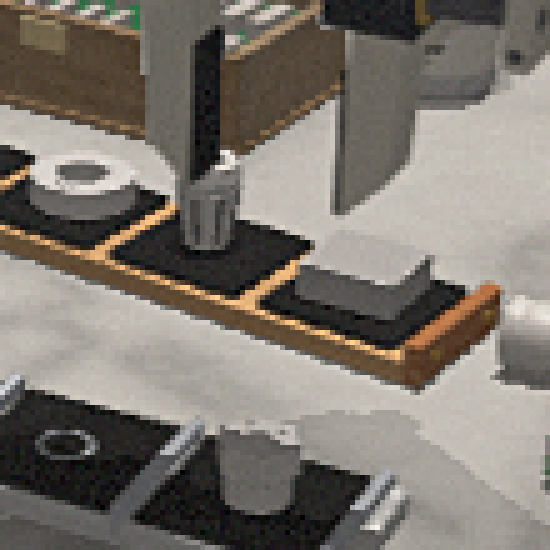

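Nut stands upright in the right-end pocket. Next is the collet, third from the left, which goes to pocket y=-0.060.

```bash
python3 -m pendant '[[[170,-95,0],0],[[170,-95,0],0],[[170,-95,15],0],[[170,-95,34],0],[[170,-95,34],0],[[170,-95,34],0],[[170,-95,34],0],[[170,-95,34],0]]' 0.45
python3 go.py 605 -106 6 0;python3 look.py c1s scene 290 90 110 110;python3 look.py c1t top 290 140 110 80
```

```text
time: 10.35
tool_pos: [0.6035, -0.1062, 0.0575]
tool_rot: [3.141, 0.001, -0.005]
contact_force: [-0.4, -0.0, 0.4]
opening: 0.0406
rows: [ 1.5 -0.2 51.5] turn -0.3 t 10.35 tcp [ 603.5 -106.2   57.5] yaw -0.3 rp [3.141e+00 1.000e-03] open 40.6 F [-0.4 -0.   0.4]
scale 5 tcp crop [[312. 441.]] tcp+27 [[315. 377.]]
scale 7 tcp crop [[283. 235.]] tcp+27 [[287. 214.]]
```

View pics/c1s.png

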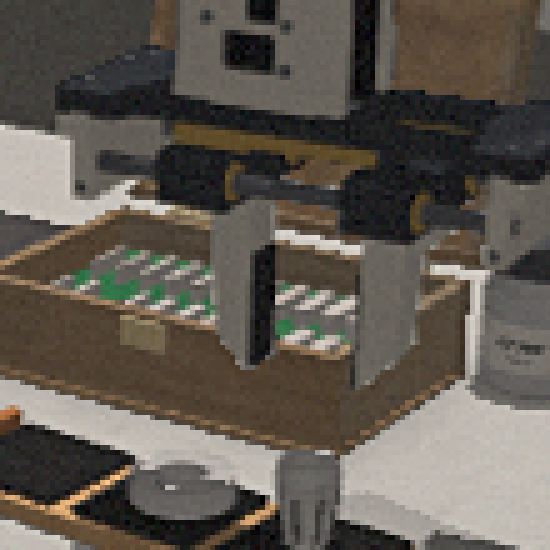

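View pics/c1t.png

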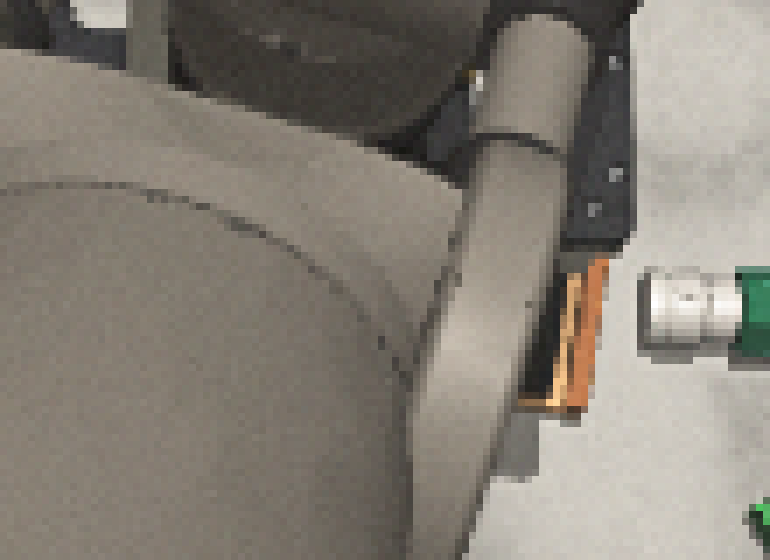

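```bash
python3 -m pendant '[[[1.5,0,25],0],[[1.5,0,42],0],[[1.5,0,51.5],0],[[1.5,0,51.5],0],[[1.5,0,51.5],0],[[1.5,0,51.5],0]]'
python3 go.py 605 -106 6 0;python3 look.py c2s scene 290 90 110 110
```

```text
time: 10.95
tool_pos: [0.6061, -0.1077, 0.0088]
tool_rot: [3.14, -0.004, -0.007]
contact_force: [0.6, 0.0, -0.1]
opening: 0.0414
rows: [-1.1 -1.7  2.8] turn -0.4 t 10.95 tcp [ 606.1 -107.7    8.8] yaw -0.4 rp [ 3.14  -0.004] open 41.4 F [ 0.6  0.  -0.1]
scale 5 tcp crop [[312. 552.]] tcp+27 [[315. 491.]]
```

View pics/c2s.png

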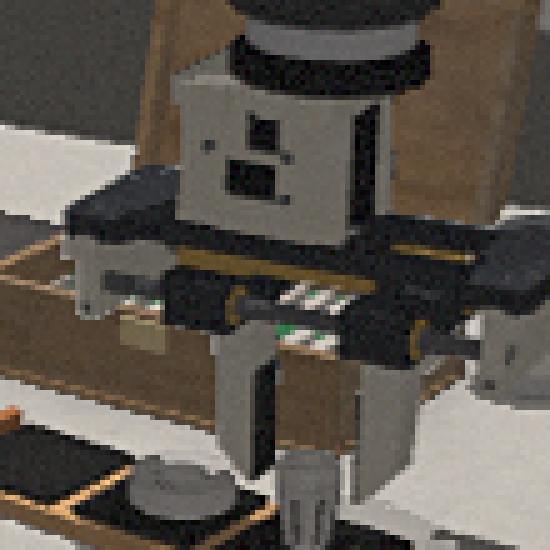

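```bash
python3 -m pendant '[[[-1,-1,2.5],0],[[-1,-1,2.5],0]]'
python3 -m pendant '[[[0,0,0],0],[[0,0,0],0],[[0,0,0],0],[[0,0,0],0],[[0,0,0],0],[[0,0,0],0],[[0,0,0],0],[[0,0,0],0]]' 0.05 20
python3 go.py 605 -106 6 0
python3 -m pendant '[[[0,0,-10],0],[[0,0,-30],0],[[0,0,-60],0],[[0,0,-75],0],[[0,0,-75],0],[[0,0,-75],0]]'
python3 go.py 434.2 -60.2 75 0;python3 look.py c3s scene 280 90 110 110
```

```text
time: 11.17
tool_pos: [0.6055, -0.1067, 0.0071]
tool_rot: [3.139, -0.005, -0.007]
contact_force: [-0.4, -0.1, -0.6]
opening: 0.0411
time: 11.83
tool_pos: [0.6057, -0.1066, 0.0073]
tool_rot: [3.139, -0.006, -0.007]
contact_force: [-0.6, 0.3, 2.9]
opening: 0.0251
rows: [-0.7 -0.6  1.3] turn -0.4 t 11.83 tcp [ 605.7 -106.6    7.3] yaw -0.4 rp [ 3.139 -0.006] open 25.1 F [-0.6  0.3  2.9]
time: 12.33
tool_pos: [0.6056, -0.1066, 0.0832]
tool_rot: [3.139, -0.007, -0.007]
contact_force: [-0.5, 0.4, -1.3]
opening: 0.0248
rows: [-171.7  -45.2    8.2] turn -0.4 t 12.33 tcp [ 605.6 -106.6   83.2] yaw -0.4 rp [ 3.139 -0.007] open 24.8 F [-0.5  0.4 -1.3]
scale 5 tcp crop [[365. 384.]] tcp+27 [[368. 319.]]
```

View pics/c3s.png

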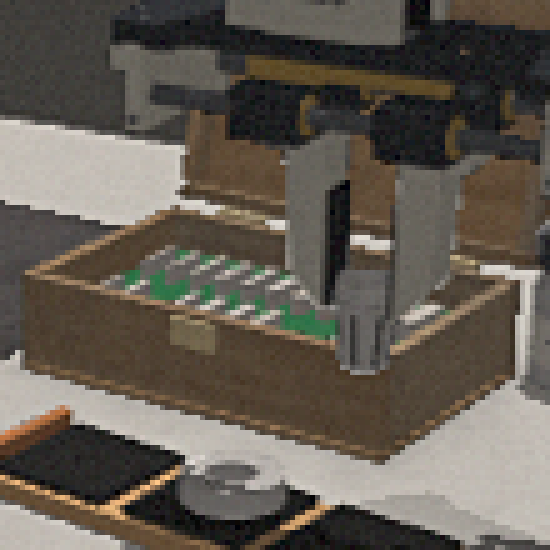

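```bash
python3 -m pendant '[[[-171,-45,8],0],[[-171,-45,8],0],[[-171,-45,8],0],[[-171,-45,8],0],[[-171,-45,8],0],[[-171,-45,35],0],[[-171,-45,50],0],[[-171,-45,50],0],[[-171,-45,50],0]]'
python3 go.py 434.2 -60.2 6 0;python3 look.py c4s scene 250 150 100 100
python3 - <<'E'
from h import *
for n in("scene",): print((proj(n,[[.4342,-.0602,.012]])-[250,150]+.5)*5)
E
```

```text
time: 13.13
tool_pos: [0.4329, -0.0599, 0.0298]
tool_rot: [3.141, -0.001, -0.007]
contact_force: [0.5, -0.9, 0.1]
opening: 0.0252
rows: [ 1.3  0.3 23.8] turn -0.4 t 13.13 tcp [432.9 -59.9  29.8] yaw -0.4 rp [ 3.141e+00 -1.000e-03] open 25.2 F [ 0.5 -0.9  0.1]
scale 5 tcp crop [[191. 353.]] tcp+27 [[190. 284.]]
[[192.01307751 398.53859721]]
```

View pics/c4s.png

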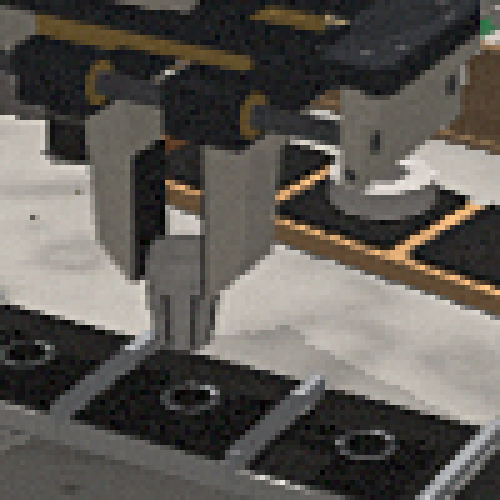

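```bash
python3 go.py 438.5 -60.5 6.5 0; python3 -m pendant '[[[5,0.5,10],0],[[5,0.5,17],0],[[5,0.5,22],0],[[5,0.5,23],0],[[5,0.5,23],0],[[5,0.5,23],0]]'
python3 go.py 438.5 -60.5 5.3 0;python3 look.py c5s scene 250 150 100 100
```

```text
rows: [ 4.6  0.3 24. ] turn -0.4 t 13.18 tcp [433.9 -60.2  30.5] yaw -0.4 rp [ 3.14e+00 -3.00e-03] open 25.1 F [-0.5 -0.4 -0.8]
time: 13.68
tool_pos: [0.4389, -0.0608, 0.0078]
tool_rot: [3.14, -0.003, -0.007]
contact_force: [0.2, 0.3, -0.3]
opening: 0.025
rows: [-0.4 -0.3  2.5] turn -0.4 t 13.68 tcp [438.9 -60.8   7.8] yaw -0.4 rp [ 3.14e+00 -3.00e-03] open 25.0 F [ 0.2  0.3 -0.3]
scale 5 tcp crop [[200. 403.]] tcp+27 [[200. 336.]]
```

View pics/c5s.png

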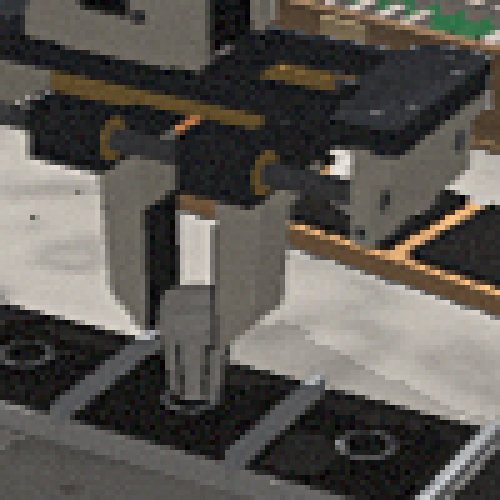

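```bash
python3 -m pendant '[[[-2,-0.5,1.2],0],[[-2,-0.5,2.2],0],[[-2,-0.5,2.2],0],[[-2,-0.5,2.2],0]]'
python3 go.py 437 -60.5 5.3 0
python3 -m pendant '[[[0,0,0],0],[[0,0,0],0],[[0,0,0],0],[[0,0,0],0],[[0,0,-15],0],[[0,0,-50],0],[[0,0,-80],0],[[0,0,-80],0],[[0,0,-80],0]]' 0.45
python3 go.py 592 -177 60 86;python3 look.py c6s scene 250 150 100 100
```

```text
time: 14.07
tool_pos: [0.4371, -0.0603, 0.0057]
tool_rot: [3.14, -0.004, -0.007]
contact_force: [-0.5, 0.2, 0.4]
opening: 0.0249
rows: [-0.1  0.2  0.4] turn -0.4 t 14.07 tcp [437.1 -60.3   5.7] yaw -0.4 rp [ 3.14  -0.004] open 24.9 F [-0.5  0.2  0.4]
time: 14.82
tool_pos: [0.4379, -0.0605, 0.0871]
tool_rot: [3.139, -0.007, -0.007]
contact_force: [-0.1, -0.1, -0.1]
opening: 0.0418
rows: [154.9 115.4  27.1] turn -86.4 t 14.82 tcp [437.9 -60.5  87.1] yaw -0.4 rp [ 3.139 -0.007] open 41.8 F [-0.1 -0.1 -0.1]
scale 5 tcp crop [[193. 207.]] tcp+27 [[192. 134.]]
```

View pics/c6s.png

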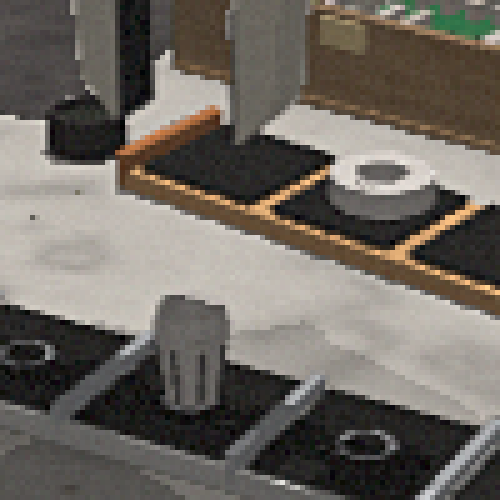

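Collet stands on its circle. Next is the block, jaws across its 37 mm.

```bash
python3 -m pendant '[[[155,115,0],-86],[[155,115,0],-86],[[155,115,0],-86],[[155,115,0],-86],[[155,115,0],-86],[[155,115,0],-86],[[155,115,0],-86],[[155,115,0],-86],[[155,115,0],-86],[[155,115,0],-86]]' 0.6
python3 -m pendant '[[[0,0,0],-14.5],[[0,0,15],-14.5],[[0,0,30],-14.5],[[0,0,40],-14.5],[[0,0,40],-14.5]]'
python3 go.py 592 -177 -9.5 86;python3 look.py b1s scene 310 110 120 110
```

```text
time: 15.7
tool_pos: [0.5898, -0.1758, 0.0842]
tool_rot: [3.141, 0.0, 1.249]
contact_force: [-0.0, -0.6, -0.8]
opening: 0.055
time: 16.12
tool_pos: [0.5874, -0.1748, 0.0401]
tool_rot: [-3.135, -0.002, 1.501]
contact_force: [-0.3, 0.1, -0.1]
opening: 0.0552
rows: [-1.8  4.7 49.6] turn -0.0 t 16.12 tcp [ 587.4 -174.8   40.1] yaw 86.0 rp [-3.135e+00 -2.000e-03] open 55.2 F [-0.3  0.1 -0.1]
scale 5 tcp crop [[359. 429.]] tcp+27 [[364. 364.]]
```

View pics/b1s.png

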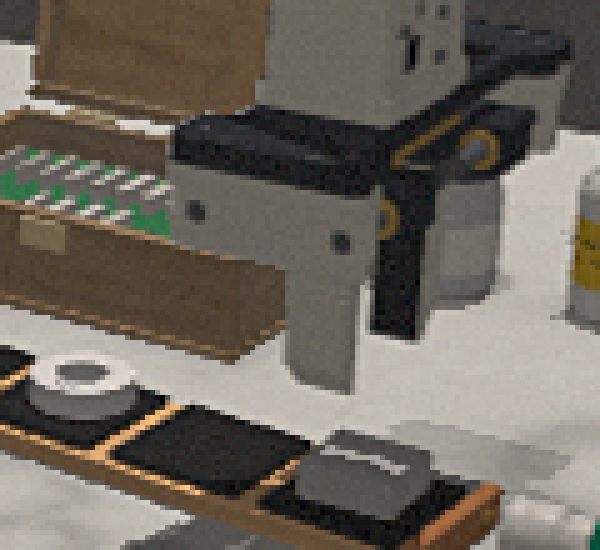

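```bash
python3 -m pendant '[[[-2,4.7,10],0],[[-2,4.7,20],0],[[-2,4.7,30],0],[[-2,4.7,30],0],[[-2,4.7,30],0]]'
python3 go.py 592 -177 -9.5 86;python3 look.py b2s scene 310 110 120 110
```

```text
time: 16.58
tool_pos: [0.5922, -0.1773, 0.0108]
tool_rot: [-3.136, -0.002, 1.501]
contact_force: [-1.3, -1.3, -0.0]
opening: 0.0554
rows: [ 0.2 -0.2 20.3] turn -0.0 t 16.58 tcp [ 592.2 -177.3   10.8] yaw 86.0 rp [-3.136e+00 -2.000e-03] open 55.4 F [-1.3 -1.3 -0. ]
scale 5 tcp crop [[363. 497.]] tcp+27 [[368. 434.]]
```

View pics/b2s.png

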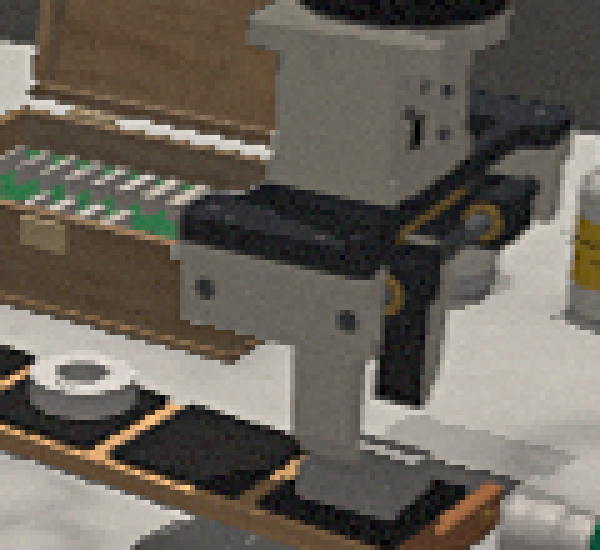

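```bash
python3 -m pendant '[[[0,0,5],0],[[0,0,10],0],[[0,0,10],0]]'
python3 -m pendant '[[[0,0,5],0],[[0,0,10],0],[[0,0,10],0],[[0,0,10],0]]'
python3 go.py 592 -177 -9.5 86;python3 look.py b3s scene 310 110 120 110
```

```text
time: 16.88
tool_pos: [0.5922, -0.1772, 0.0007]
tool_rot: [-3.136, -0.002, 1.501]
contact_force: [1.1, -0.1, 0.3]
opening: 0.0553
time: 17.22
tool_pos: [0.5918, -0.1771, -0.0098]
tool_rot: [-3.135, -0.002, 1.501]
contact_force: [-0.1, -0.6, -0.2]
opening: 0.0556
rows: [ 0.1  0.2 -0.3] turn -0.0 t 17.22 tcp [ 591.8 -177.1   -9.8] yaw 86.0 rp [-3.135e+00 -2.000e-03] open 55.6 F [-0.1 -0.6 -0.2]
scale 5 tcp crop [[358. 546.]] tcp+27 [[363. 484.]]
```

View pics/b3s.png

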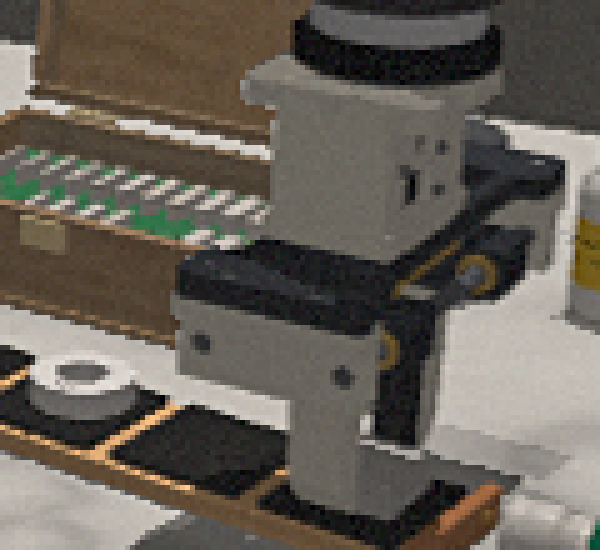

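```bash
python3 -m pendant '[[[0,0,0],0],[[0,0,0],0],[[0,0,0],0],[[0,0,0],0],[[0,0,0],0],[[0,0,0],0],[[0,0,0],0],[[0,0,0],0]]' 0.2 35
python3 -m pendant '[[[0,0,-5],0],[[0,0,-20],0],[[0,0,-50],0],[[0,0,-80],0],[[0,0,-80],0],[[0,0,-80],0]]'
python3 go.py 434.2 10 70 90;python3 look.py b4s scene 310 90 120 110
```

```text
time: 17.93
tool_pos: [0.5923, -0.1773, -0.0093]
tool_rot: [-3.136, -0.002, 1.501]
contact_force: [-0.3, -0.0, 1.2]
opening: 0.0368
time: 18.43
tool_pos: [0.5936, -0.1778, 0.0726]
tool_rot: [-3.14, -0.0, 1.501]
contact_force: [-0.3, 1.4, -1.9]
opening: 0.0363
rows: [ 176.2 -172.1    2.6] turn -4.0 t 18.43 tcp [ 593.6 -177.8   72.6] yaw 86.0 rp [-3.14 -0.  ] open 36.3 F [-0.3  1.4 -1.9]
scale 5 tcp crop [[373. 456.]] tcp+27 [[378. 389.]]
```

View pics/b4s.png

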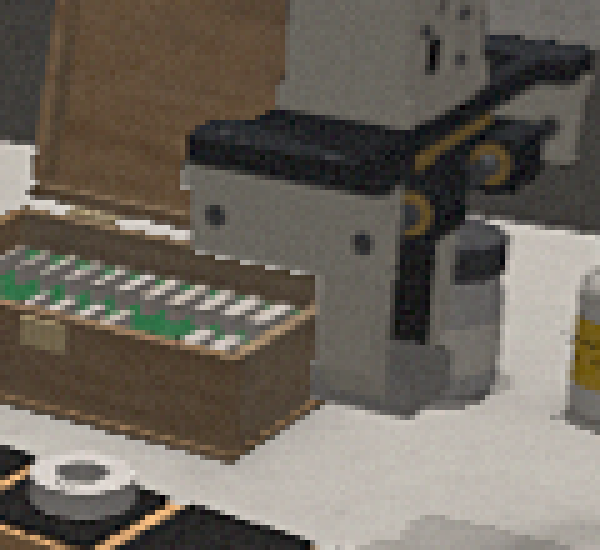

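```bash
python3 -m pendant '[[[176,-172,2],-4],[[176,-172,2],-4],[[176,-172,2],-4],[[176,-172,2],-4],[[176,-172,2],-4],[[176,-172,2],-4],[[176,-172,2],-4],[[176,-172,2],-4],[[176,-172,2],-4],[[176,-172,2],-4]]'
python3 -m pendant '[[[0,0,20],0],[[0,0,40],0],[[0,0,50],0],[[0,0,50],0]]'
python3 go.py 434.2 10 -11.3 90;python3 look.py b5s scene 210 140 100 100
```

```text
time: 19.32
tool_pos: [0.4337, 0.0097, 0.0696]
tool_rot: [-3.136, -0.002, 1.57]
contact_force: [0.7, -0.6, -2.8]
opening: 0.0365
time: 19.65
tool_pos: [0.4324, 0.0091, 0.0173]
tool_rot: [-3.132, -0.002, 1.568]
contact_force: [0.3, 0.2, -1.5]
opening: 0.0363
rows: [ 0.9  1.8 28.6] turn -0.1 t 19.65 tcp [432.4   9.1  17.3] yaw 89.9 rp [-3.132e+00 -2.000e-03] open 36.3 F [ 0.3  0.2 -1.5]
scale 5 tcp crop [[227. 390.]] tcp+27 [[224. 323.]]
```

View pics/b5s.png

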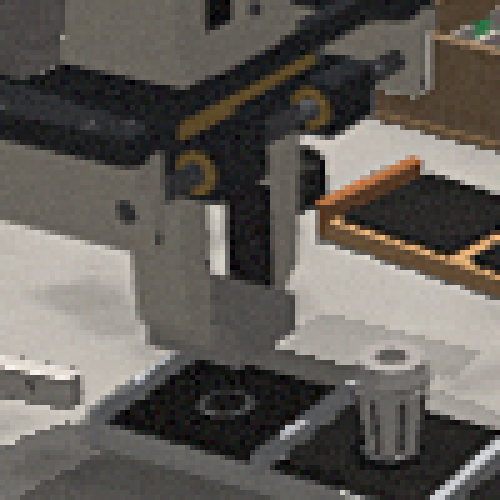

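```bash
python3 -m pendant '[[[0.9,1.8,10],0],[[0.9,1.8,18],0],[[0.9,1.8,24],0],[[0.9,1.8,24],0],[[0.9,1.8,24],0]]'
python3 go.py 434.2 10 -11.3 90;python3 look.py b6s scene 210 140 100 100
```

```text
time: 20.12
tool_pos: [0.4344, 0.0101, -0.0059]
tool_rot: [-3.133, -0.002, 1.569]
contact_force: [0.4, 0.1, -2.4]
opening: 0.0364
rows: [-0.1 -0.2  5.4] turn -0.1 t 20.12 tcp [434.4  10.1  -5.9] yaw 89.9 rp [-3.133e+00 -2.000e-03] open 36.4 F [ 0.4  0.1 -2.4]
scale 5 tcp crop [[230. 445.]] tcp+27 [[227. 380.]]
```

View pics/b6s.png

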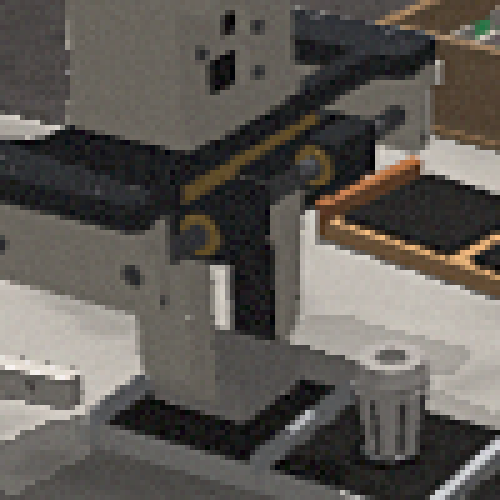

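```bash
python3 -m pendant '[[[0,0,3],0],[[0,0,5],0],[[0,0,5],0],[[0,0,5],0]]'
python3 go.py 434.2 10 -11.5 90
python3 -m pendant '[[[0,0,0.5],0],[[0,0,0.5],0],[[0,0,0.5],0]]'
```

```text
time: 20.5
tool_pos: [0.4347, 0.0101, -0.0105]
tool_rot: [-3.133, -0.002, 1.569]
contact_force: [-1.2, 1.1, -1.3]
opening: 0.0365
rows: [-0.1 -0.5  1. ] turn -0.1 t 20.5 tcp [434.7  10.1 -10.5] yaw 89.9 rp [-3.133e+00 -2.000e-03] open 36.5 F [-1.2  1.1 -1.3]
time: 20.75
tool_pos: [0.4347, 0.0101, -0.011]
tool_rot: [-3.133, -0.002, 1.569]
contact_force: [0.3, -0.5, -0.8]
opening: 0.0363
```

```bash
python3 -m pendant '[[[0,0,0],0],[[0,0,0],0],[[0,0,0],0],[[0,0,0],0],[[0,0,-15],0],[[0,0,-50],0],[[0,0,-85],0],[[0,0,-90],0],[[0,0,-90],0]]' 0.6
python3 go.py 616.5 -43.8 60 90;python3 look.py b7s scene 210 140 100 100
```

```text
time: 21.5
tool_pos: [0.4372, 0.0096, 0.0811]
tool_rot: [-3.139, -0.001, 1.569]
contact_force: [0.8, 1.1, -0.8]
opening: 0.0553
rows: [-53.1 179.4  21.1] turn -0.1 t 21.5 tcp [437.2   9.6  81.1] yaw 89.9 rp [-3.139e+00 -1.000e-03] open 55.3 F [ 0.8  1.1 -0.8]
scale 5 tcp crop [[223. 234.]] tcp+27 [[219. 164.]]
```

View pics/b7s.png

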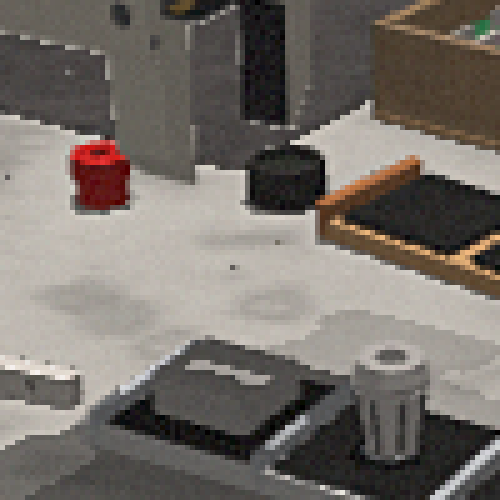

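```bash
python3 -m pendant '[[[-53,179,0],0],[[-53,179,0],0],[[-53,179,0],0],[[-53,179,0],0],[[-53,179,10],0],[[-53,179,30],0],[[-53,179,45],0],[[-53,179,45],0],[[-53,179,45],0]]' 0.68
python3 go.py 616.5 -43.8 -9.5 90;python3 look.py r1s scene 265 110 110 110
```

```text
time: 22.3
tool_pos: [0.6127, -0.0431, 0.0307]
tool_rot: [-3.13, -0.003, 1.569]
contact_force: [-0.2, -0.3, 1.2]
opening: 0.0626
rows: [-0.6  3.8 40.2] turn -0.1 t 22.3 tcp [612.7 -43.1  30.7] yaw 89.9 rp [-3.13e+00 -3.00e-03] open 62.6 F [-0.2 -0.3  1.2]
scale 5 tcp crop [[304. 361.]] tcp+27 [[305. 300.]]
```

View pics/r1s.png

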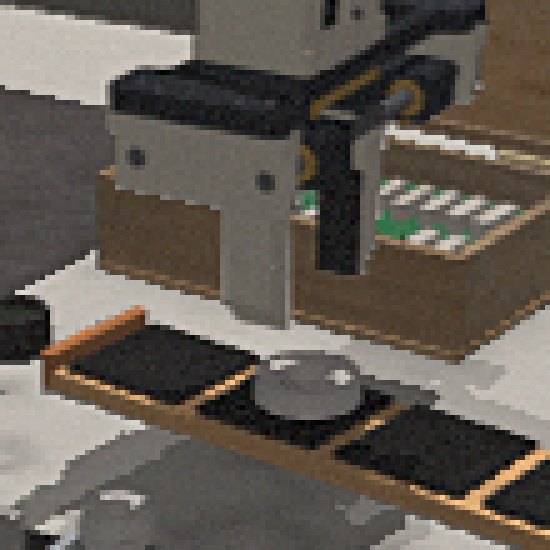

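```bash
python3 -m pendant '[[[-0.6,3.8,10],0],[[-0.6,3.8,20],0],[[-0.6,3.8,27],0],[[-0.6,3.8,27],0]]'
python3 go.py 616.5 -43.8 -9.5 90
python3 -m pendant '[[[0,0,5],0],[[0,0,10],0],[[0,0,12.5],0],[[0,0,12.5],0],[[0,0,12.5],0]]'
python3 go.py 616.5 -43.8 -9.5 90;python3 look.py r2s scene 265 110 110 110
```

```text
time: 22.68
tool_pos: [0.616, -0.0435, 0.0033]
tool_rot: [-3.13, -0.003, 1.569]
contact_force: [0.8, -0.0, -0.3]
opening: 0.0626
rows: [-0.3  0.5 12.8] turn -0.1 t 22.68 tcp [616.  -43.5   3.3] yaw 89.9 rp [-3.13e+00 -3.00e-03] open 62.6 F [ 0.8 -0.  -0.3]
time: 23.1
tool_pos: [0.6159, -0.0435, -0.0092]
tool_rot: [-3.13, -0.003, 1.569]
contact_force: [-0.3, -1.0, -0.2]
opening: 0.063
rows: [-0.3  0.6  0.3] turn -0.1 t 23.1 tcp [615.9 -43.5  -9.2] yaw 89.9 rp [-3.13e+00 -3.00e-03] open 63.0 F [-0.3 -1.  -0.2]
scale 5 tcp crop [[305. 449.]] tcp+27 [[306. 391.]]
```

View pics/r2s.png

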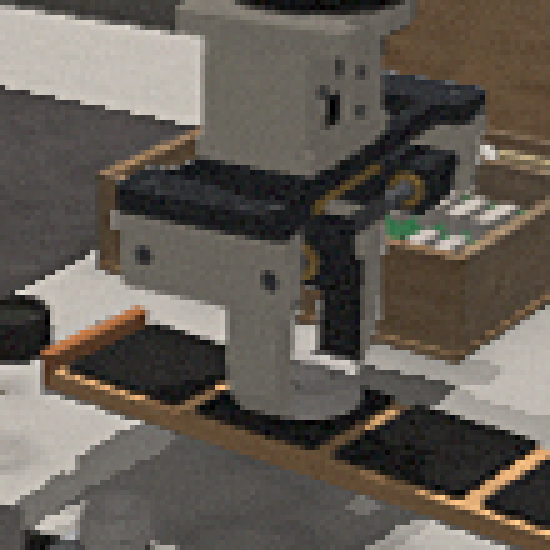

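```bash
python3 -m pendant '[[[0,0,0],0],[[0,0,0],0],[[0,0,0],0],[[0,0,0],0],[[0,0,0],0],[[0,0,0],0],[[0,0,0],0],[[0,0,0],0]]' 0.3 35
python3 -m pendant '[[[0,0,-5],0],[[0,0,-20],0],[[0,0,-50],0],[[0,0,-80],0],[[0,0,-80],0],[[0,0,-80],0]]'
python3 go.py 434.2 -130.2 75 90;python3 look.py r3s scene 265 90 110 110
```

```text
time: 23.82
tool_pos: [0.6163, -0.0436, -0.0088]
tool_rot: [-3.131, -0.003, 1.569]
contact_force: [0.5, -0.0, 1.7]
opening: 0.0414
time: 24.32
tool_pos: [0.6181, -0.044, 0.073]
tool_rot: [-3.134, -0.002, 1.569]
contact_force: [0.8, 0.2, -2.3]
opening: 0.0418
rows: [ -86.6 -183.7   -2. ] turn -0.1 t 24.32 tcp [618.1 -44.   73. ] yaw 89.9 rp [-3.134e+00 -2.000e-03] open 41.8 F [ 0.8  0.2 -2.3]
scale 5 tcp crop [[310. 371.]] tcp+27 [[311. 308.]]
```

View pics/r3s.png

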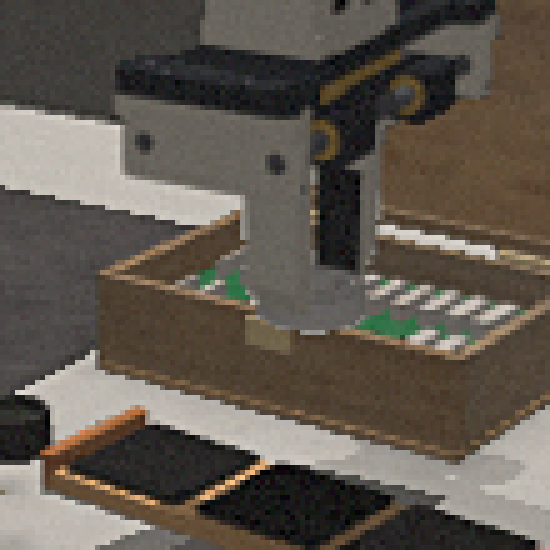

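```bash
python3 -m pendant '[[[-86.5,-184,-2],0],[[-86.5,-184,-2],0],[[-86.5,-184,-2],0],[[-86.5,-184,-2],0],[[-86.5,-184,-2],0],[[-86.5,-184,20],0],[[-86.5,-184,45],0],[[-86.5,-184,55],0],[[-86.5,-184,55],0],[[-86.5,-184,55],0]]'
python3 go.py 434.2 -130.2 -11 90;python3 look.py r4s scene 270 150 110 110
```

```text
time: 25.2
tool_pos: [0.4308, -0.1292, 0.0168]
tool_rot: [-3.128, -0.004, 1.569]
contact_force: [-0.0, -0.7, -1.4]
opening: 0.0419
rows: [-1.   3.4 27.8] turn -0.1 t 25.2 tcp [ 430.8 -129.2   16.8] yaw 89.9 rp [-3.128 -0.004] open 41.9 F [-0.  -0.7 -1.4]
scale 5 tcp crop [[263. 435.]] tcp+27 [[264. 365.]]
```

View pics/r4s.png

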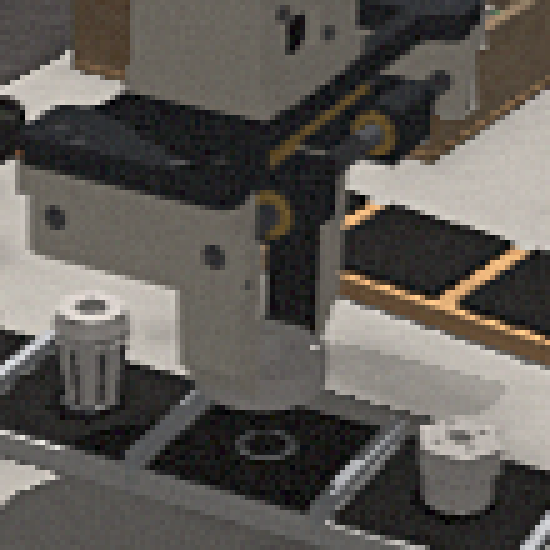

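```bash
python3 -m pendant '[[[-1,3.4,10],0],[[-1,3.4,18],0],[[-1,3.4,23],0],[[-1,3.4,23],0],[[-1,3.4,23],0]]'
python3 go.py 434.2 -130.2 -10.8 90;python3 look.py r5s scene 270 150 110 110
```

```text
time: 25.67
tool_pos: [0.4344, -0.1302, -0.0059]
tool_rot: [-3.128, -0.004, 1.569]
contact_force: [-0.1, 0.9, -2.3]
opening: 0.0415
rows: [-0.  -0.2  4.9] turn -0.1 t 25.67 tcp [ 434.4 -130.2   -5.9] yaw 89.9 rp [-3.128 -0.004] open 41.5 F [-0.1  0.9 -2.3]
scale 5 tcp crop [[268. 490.]] tcp+27 [[269. 422.]]
```

View pics/r5s.png

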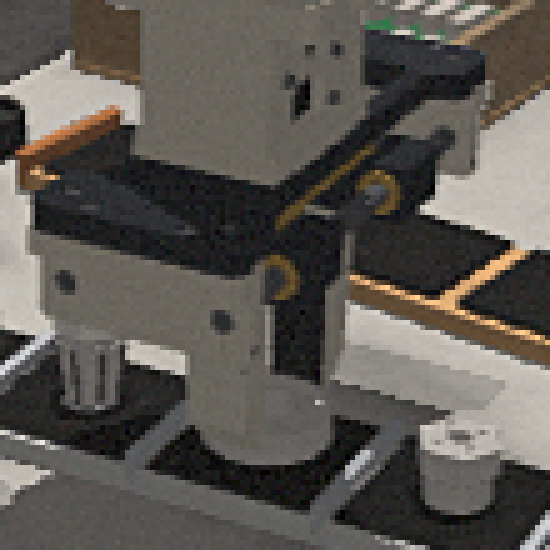

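```bash
python3 -m pendant '[[[0,0,3],0],[[0,0,4.6],0],[[0,0,4.6],0],[[0,0,4.6],0]]'
python3 go.py 434.2 -130.2 -10.8 90
python3 -m pendant '[[[0,0,0],0],[[0,0,0],0],[[0,0,0],0],[[0,0,0],0],[[0,0,0],0],[[0,0,-15],0],[[0,0,-50],0],[[0,0,-85],0],[[0,0,-110],0],[[0,0,-110],0]]' 0.66
python3 go.py 434.2 -400 100 90;python3 look.py r6s scene 210 140 200 140
```

```text
time: 26.05
tool_pos: [0.4346, -0.1303, -0.0101]
tool_rot: [-3.129, -0.004, 1.569]
contact_force: [0.2, 0.1, -1.4]
opening: 0.0414
rows: [ 0.1 -0.4  0.7] turn -0.1 t 26.05 tcp [ 434.6 -130.3  -10.1] yaw 89.9 rp [-3.129 -0.004] open 41.4 F [ 0.2  0.1 -1.4]
time: 26.88
tool_pos: [0.439, -0.1321, 0.1046]
tool_rot: [-3.138, 0.0, 1.569]
contact_force: [0.9, -0.2, -0.3]
opening: 0.0602
rows: [-267.9   -4.3    4.6] turn -0.1 t 26.88 tcp [ 439.  -132.1  104.6] yaw 89.9 rp [-3.138  0.   ] open 60.2 F [ 0.9 -0.2 -0.3]
scale 3 tcp crop [[348. 152.]] tcp+27 [[349. 107.]]
```

View pics/r6s.png

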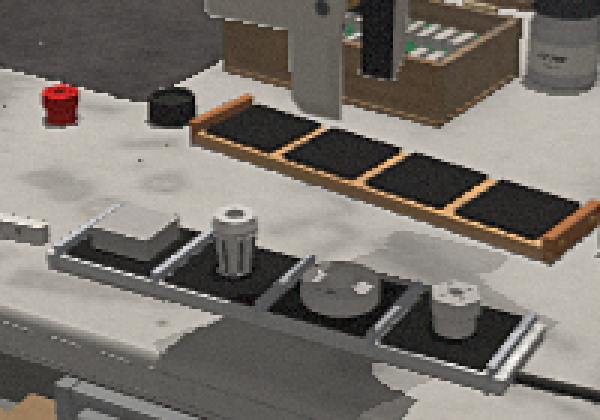

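All four are placed. I'll move the arm aside and check with the top camera.

```bash
python3 -m pendant '[[[-80,0,-50],0],[[-160,0,-90],0],[[-260,80,-90],0],[[-330,180,-90],0],[[-330,180,-90],0],[[-330,180,-90],0],[[-330,180,-90],0],[[-330,180,-90],0],[[-330,180,-90],0],[[-330,180,-90],0]]'
python3 look.py e1t top 258 225 130 45; python3 look.py e1s scene 220 190 180 90; python3 look.py e1f top 180 100 250 180
```

```text
time: 27.77
tool_pos: [0.6182, -0.4639, 0.1884]
tool_rot: [-3.133, -0.002, 1.568]
contact_force: [0.7, -0.3, 0.0]
opening: 0.0605
scale 6 tcp crop [[1494. -445.]] tcp+27 [[1535. -471.]]
scale 4 tcp crop [[1398. -183.]] tcp+27 [[1414. -249.]]
scale 3 tcp crop [[974. 157.]] tcp+27 [[994. 144.]]
```

View pics/e1t.png

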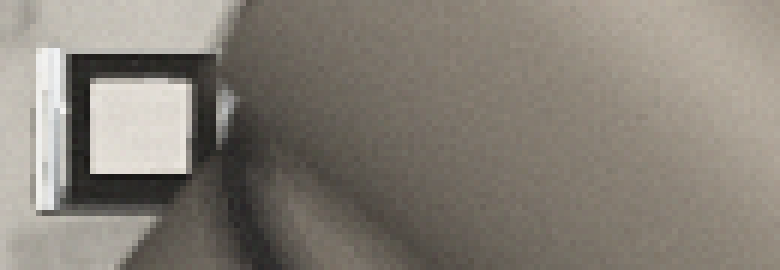

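View pics/e1s.png

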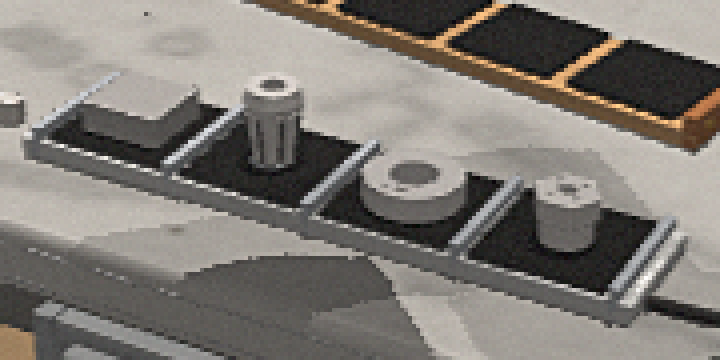

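View pics/e1f.png

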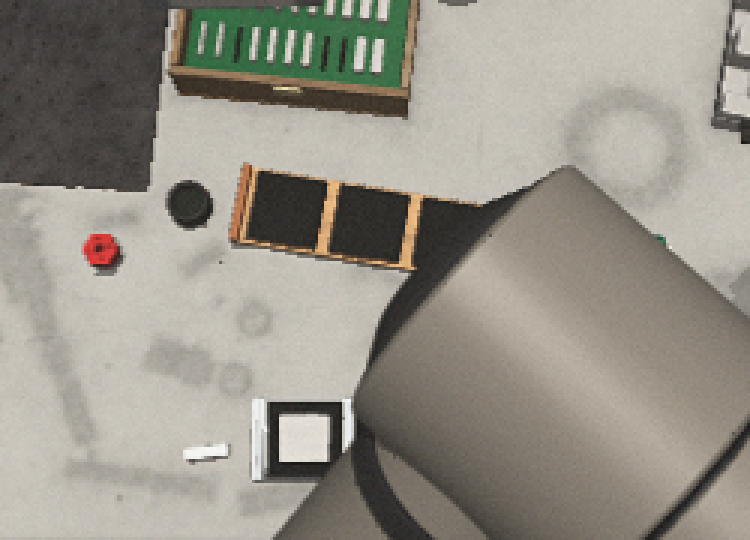

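```bash
python3 -m pendant '[[[-30,-430,0],0],[[-30,-430,0],0],[[-30,-430,0],0],[[-30,-430,0],0],[[-30,-430,0],0],[[-30,-430,0],0],[[-30,-430,0],0],[[-30,-430,0],0],[[-30,-430,0],0],[[-30,-430,0],0]]'
python3 look.py e2t top 258 225 130 45
python3 - <<'E'
from fit import *
s=6;u=cv2.imread("pics/e2t.png");z0=dict(nut=.035,ring=.024,collet=.048,block=.027)
for k,y in [("block",.01),("collet",-.0602),("ring",-.1302),("nut",-.2003)]:
    P=np.c_[shape(k,0)+[.4342,y],np.full(len(shape(k)),z0[k])]
    q=(proj("top",P)-[258,225]+.5)*s; cv2.polylines(u,[q.astype(int)],True,(0,0,255),1)
cv2.imwrite("pics/e2o.png",np.vstack([cv2.imread("pics/e2t.png"),u]))
E
```

```text
time: 28.75
tool_pos: [0.2001, -0.488, 0.1892]
tool_rot: [-3.131, -0.006, 1.569]
contact_force: [-0.7, -1.6, 0.7]
opening: 0.0605
scale 6 tcp crop [[1675.  862.]] tcp+27 [[1726.  884.]]
```

View pics/e2o.png

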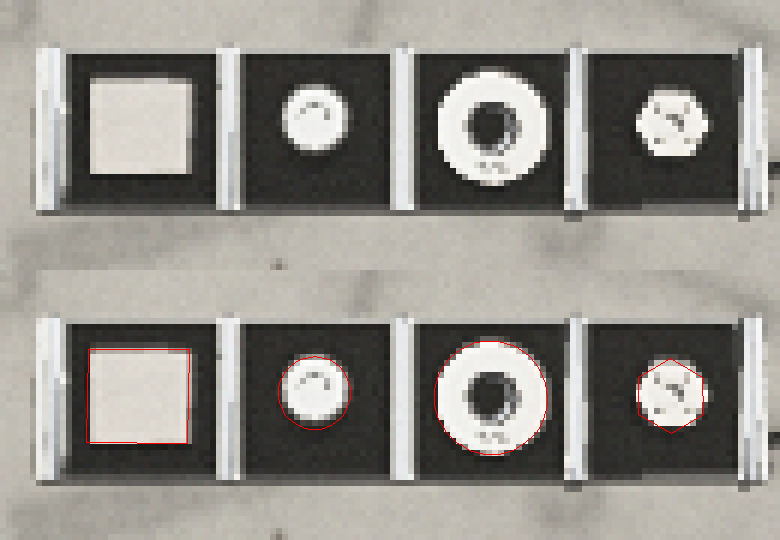

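```bash
python3 -c "
from cell import robot
print(robot.hand_in(), robot.observe()['time'])"
```

```text
the job is handed in; nothing more can be done
the job is handed in; nothing more can be done
```

All four parts are on the inspection rack in reverse order, and the job is handed in. Left to right as the robot sees it, the pockets now hold the block, collet, ring and nut. They were nut, ring, collet, block on the transport rack.

- **Placement:** in the last top picture each part stands the right way up, within about 1–2 mm of its pocket centre. The arm was clear of everything. The red and green look-alikes were not touched.
- **Time and force:** the last reading before hand-in was 28.75 s, against the limit of 96 s. The wrist force read at the end of each move stayed under about 3 N.

These checks disagreed with what was given or expected:

- **Finger tips:** they show about 27 mm above the reported TCP in the camera pictures. I planned all heights with that offset, and the grips and placings fit it.
- **Grip widths:** the nut read 28.7 mm in two directions 30° apart, though its head should be 26 mm across the flats. The collet read 25 mm instead of 28, and the ring 41.5 mm instead of 45. I did not find out why, but the grips held.
- **Collet:** it sat about 4 mm off the finger centre line when gripped, so I corrected for that before setting it down.

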